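Tip the bearing balls into the canister and press its lid home

TASK

Pour all six bearing balls from the steel cup into the open canister and put the empty cup back in its leaning stand, leaning as it was. Then put the lid on the canister and press it down against its stiff sealing ring until it is fully home and flush on the rim. Spill nothing, and leave the spanner, the screwdriver and the oil bottle where they are.

Things in the scene. Friction and masses are not known exactly. Their poses are not given: they have to be found in the camera images.
- cup: Plain steel cup, a straight cylinder without handle: 60 mm outside diameter, 110 mm tall, wall 3 mm, floor 5 mm; about 160 g plus 260 g of balls. Origin: centre of the underside; z runs along its axis to the mouth. It starts in the stand, leaning 0.70 rad (40 degrees) from upright towards the stand's +x. Gripped nearly square to its axis it can be tipped past level by rolling a tilted tool.
- cup_mouth (a point): Centre of the cup's mouth, 110 mm from its underside along its axis.
- stand: Dark steel stand fixed to the bench, base 150 x 100 x 12 mm. Origin: centre of the base's underside; the cup leans towards its +x. The cup lies on a 40 mm wide sloping back plate, its foot on a sloping foot plate between two cheeks 69 mm apart that reach 36 mm up the cup; above them its sides are free. The stand is open on the side facing up and -x, where the cup goes in and out.
- stand_foot (a point): Where the centre of the cup's underside belongs in the stand: 30 mm to -x of the stand's origin, 48 mm above the bench.
- stand_mouth (a point): Where the centre of the cup's mouth is when it rests in the stand: 41 mm to +x of the stand's origin, 132 mm above the bench.
- canister: Open round aluminium canister, fixed to the bench: 132 mm outside and 116 mm inside diameter, 90 mm tall, floor 6 mm thick. Origin: centre of its underside.
- canister_rim (a point): Centre of the canister's mouth, at the height of its metal rim, 90 mm above the bench.
- seal (a joint): Black rubber sealing ring (119 mm inside, 129 mm outside diameter) in the canister's rim: how far it has been pushed down, in m. At 0 it stands 8 mm proud of the metal rim, at 0.008 it is level with it. It is tight: it takes about 9 N to push it down and it stays where it is pushed.
- lid: Round aluminium lid lying right way up on the bench, about 250 g. Origin: centre of its underside. Chamfered plug below, 108 mm diameter, 10 mm deep, goes inside the canister; above it a disc 134 mm diameter, 8 mm thick; on top a black grip bar 70 mm long (lid's x), 24 mm wide (y), 18 to 52 mm above the origin. Fully home its origin is 80 mm above the bench; on the unpressed ring to 8 mm higher.
- lid_grip (a point): Middle of the lid's grip bar, 40 mm above the lid's origin.
- ball1_center (a point): Centre of smooth, oiled steel bearing ball 1 of 6, 22 mm in diameter, 43 g, in the cup at the start.
- ball2_center (a point): Centre of smooth, oiled steel bearing ball 2 of 6, 22 mm in diameter, 43 g, in the cup at the start.
- ball3_center (a point): Centre of smooth, oiled steel bearing ball 3 of 6, 22 mm in diameter, 43 g, in the cup at the start.
- ball4_center (a point): Centre of smooth, oiled steel bearing ball 4 of 6, 22 mm in diameter, 43 g, in the cup at the start.
- ball5_center (a point): Centre of smooth, oiled steel bearing ball 5 of 6, 22 mm in diameter, 43 g, in the cup at the start.
- ball6_center (a point): Centre of smooth, oiled steel bearing ball 6 of 6, 22 mm in diameter, 43 g, in the cup at the start.
- spanner: Bystander: steel spanner lying on the bench, 170 mm long. Origin: on its underside; it lies along its x.
- driver: Bystander: screwdriver with a black handle, 190 mm long, lying on the bench along its x. Origin: on its underside.
- oil: Bystander: grey closed oil bottle, 60 mm in diameter, 150 mm tall, standing on the bench. Origin: centre of its underside.
Mind the look-alikes: they are no part of the job. What is shaped like the lid but pink or turquoise is not meant.

How it is judged:
On the way, in this order (a step that is already met when the one before it is completed fails the run):
1. all six balls are in the canister (horizontal distance between each of ball1_center, ball2_center, ball3_center, ball4_center, ball5_center, ball6_center and canister below 0.058 m and height (world z) of each of ball1_center, ball2_center, ball3_center, ball4_center, ball5_center, ball6_center below 0.065 m), for 0.2 s.
2. the cup is back in its stand, leaning as before, and let go (all of step 1 and distance between cup and stand_foot below 0.02 m and distance between cup_mouth and stand_mouth below 0.025 m and linear speed of cup below 0.02 m/s and contact force between cup and the fingers below 0.2 N), for 0.2 s.
3. the lid is on the canister, pressed home flush on the rim (all of step 2 and z of lid in the frame of canister below 0.0825 m and horizontal distance between lid and canister below 0.009 m and angle between lid's own z axis and vertical below 0.05 rad and height (world z) of lid above 0.07 m), for 0.2 s.
At the end, for the whole second after the job is handed in: All six balls lie in the canister; the cup rests in its stand, released and at rest, its foot within 20 mm and its mouth within 25 mm of where they belong; the lid is on the canister, within 9 mm of its centre and level within 0.05 rad, pressed home to within 2.5 mm of flush, released and at rest (all of step 3 and linear speed of lid below 0.02 m/s and contact force between lid and the fingers below 0.2 N); the robot touches nothing.
It fails at once if the spanner is moved more than 30 mm (distance of spanner from where it was at the start of the episode above 0.03 m).
It fails at once if the screwdriver is moved more than 30 mm (distance of driver from where it was at the start of the episode above 0.03 m).
It fails at once if the oil bottle is moved more than 30 mm (distance of oil from where it was at the start of the episode above 0.03 m).
It also fails if it takes over 72 s, if anything falls off the work surface, if the arm or the gripper's body presses on something with over 40 N, if the wrist force passes 120 N, or if a joint passes its speed limit or range.

ROBOT

A 6-joint arm with a two-finger parallel gripper is mounted at the origin on the work surface. World frame = base frame: x ahead of the robot, y to its left, z up, the work surface at z = 0. Lengths are in m, angles in rad, forces in N, time in s.
With the tool pointing down it reaches from about 0.35 to 0.975 m from the base axis. Payload 4.9 kg.
Tool frame: the origin (TCP) lies midway between the tips of the shut fingers; the grasp point (between the pads) lies 19 mm behind it; z points along the fingers, y is the direction in which the jaws open and shut (so a half turn about z gives the same grasp; the last joint's range is limited). The gripper opens to 85 mm and grips with 20 to 120 N. Pads are 22 mm wide; open, the fingers measure 114 mm over their backs; the gripper's body (76 mm by 85 mm) begins 54 mm behind the grasp point. The pads swing forward as they close: fully open they stand 13 mm farther back than shut.
Start: joints at [1.111, 0.053, 1.613, -0, 1.476, -0.119], TCP at [0.209, 0.589, 0.201] pointing down, gripper open.
Joint ranges: [-3.01, 3.01], [-1.01, 2.22], [0.06, 2.58], [-1.02, 4.17], [0.09, 2.62], [-3.14, 3.14]. Speed limits (rad/s): [2.57, 2.57, 3.14, 3.14, 3.14, 3.14].

INTERFACE

Orientations are given as a unit quaternion [w, x, y, z].
In Python, from plant import manip, cams gives the robot as it stands.
- The arm moves only by the tool jog_arm, never from a script. Its argument "targets" is a list of rows, each a list of 4 numbers: the shift along the tool's x, y, z in m, then the turn about the tool's z in degrees. A call has 1 to 5 rows; each row is the pose to reach, as a shift and turn from the pose commanded when the call began, along the tool's axes at that moment; what a row does not reach only later rows make up. A row lasts 1/12 s, in which the tool goes at most 41.7 mm and 7.16 degrees, less where a joint would pass 70% of its speed; a pose out of reach is approached as far as the arm can. A call with a gripper value outside its range is refused whole. "fingers" is the opening, from 0 (shut) to 1 (fully open), set as the call begins (left out, the last holds). The fingers move at their own pace and stop on an object; the grip force is fixed at half the most. Time passes only in rows, so rows that repeat a pose let the fingers close. It gives the time, the measured TCP pose, the force and the opening at its end, in the units of the state.
- manip.state(): the state, without advancing time (a new reading comes with each control period).
- cams.grab_frame(name): name is "scene" or "top" or "wrist"; returns the picture (480x640x3 uint8, red, green, blue); there is no depth.
- cams.get_calibration(name): a dict with "camera_matrix" (3x3 intrinsics, pixels), "cam_to_world" (4x4, takes a point from camera to world coordinates). Camera axes: x right, y up, looking along -z (the intrinsics and any distortion apply to the point x, -y, -z); pixel columns grow to the right and rows downward; lengths in m; the calibration is good to about 2 mm. A picture is of the moment at which its call begins: read the wrist's pose just before it. get_calibration takes no time and is no camera call; for the wrist camera it gives the pose at the moment of the call.
- manip.job_done(): hands the job in, once; it reports no verdict.
The state is a dict: "time": time; "joint_pos": joint angles; "joint_vel": joint speeds; "joint_efforts": joint torques, N m; "tool_pos": TCP position; "tool_rot": TCP orientation; "contact_force": force on the tool from outside, world axes, zero at the start; "ft_torque": the same for the moment, N m; "gripper_width": opening from 0.0 (shut) to 1.0 (fully open).
Only numpy, scipy, OpenCV 4.12 (cv2) and the standard library are available. Lean on these libraries where they do the work, as an engineer would, in place of code of your own. Each camera call takes 0.05 s, during which the arm holds its last target. There are 200 camera calls.

## Working session

There is one attempt and no reset: what is moved stays moved. The work goes in short steps, Python scripts to look and compute and a tool call to move; the robot and the scene stay as the last step left them, time stands still between calls to the robot, and variables do not carry over. Pictures are saved under pics/ and viewed, about 8 in all and at most 12, crops included, and the job is handed in when it is done.

Besides the shell and the picture viewer there is one more tool, called after "Emit:" as name([rows], argument=value, ...), one row to a line, values as JSON. jog_arm: Moves the arm, as the interface text tells. Its arguments: {"type":"object","properties":{"targets":{"type":"array"},"fingers":{"type":"number"}},"required":["targets"]}

```bash
ls; mkdir -p pics; python3 - <<'E'
from plant import manip,cams
import cv2,json
s=manip.state();print(s)
for n in("scene","top"):
    f=cams.grab_frame(n);cv2.imwrite(f"pics/{n}0.png",f[:,:,::-1]);c=cams.get_calibration(n);print(n,c)
print(cams.get_calibration("wrist"))
E
```

```text
pics
{'time': 0.0, 'joint_pos': array([ 1.11098360e+00,  5.33621084e-02,  1.61425587e+00, -2.18414963e-05,
        1.47600108e+00, -1.18969405e-01]), 'joint_vel': array([7.17032525e-04, 8.38001953e-05, 4.68382030e-04, 3.85238802e-04,
       5.82238540e-04, 1.42561567e-03]), 'joint_efforts': array([ 2.25492186e-04, -3.93674970e+01, -3.70177352e+01, -4.55148972e-05,
        7.00152726e-03, -3.82983671e-05]), 'tool_pos': array([0.20861562, 0.58844695, 0.2000826 ]), 'tool_rot': array([-2.78717832e-04,  1.69596800e-01,  9.85513013e-01, -9.74174241e-04]), 'contact_force': array([0.28258804, 0.20024582, 0.30795418]), 'ft_torque': array([-0.00149266, -0.03332736,  0.02299912]), 'gripper_width': 1.0004894075888344}
scene {'camera_matrix': array([[515.49182111,   0.        , 319.01868001],
       [  0.        , 515.49182111, 234.03390416],
       [  0.        ,   0.        ,   1.        ]]), 'cam_to_world': array([[-0.107057  , -0.58554738,  0.80353785,  1.33585937],
       [ 0.9942486 , -0.06542302,  0.08479126,  0.18564087],
       [ 0.00292058,  0.80799387,  0.58918365,  0.71181404],
      
[... 230 characters left out ...]
]), 'cam_to_world': array([[ 0.00903439,  0.9845357 , -0.17495093,  0.38251907],
       [-0.99991292,  0.0105776 ,  0.00789034,  0.07992248],
       [ 0.00961888,  0.17486441,  0.98454554,  1.06644317],
       [ 0.        ,  0.        ,  0.        ,  1.        ]])}
{'camera_matrix': array([[383.33497997,   0.        , 321.15023585],
       [  0.        , 383.33497997, 240.12602909],
       [  0.        ,   0.        ,   1.        ]]), 'cam_to_world': array([[ 0.33347082, -0.90193183, -0.27443793,  0.1381588 ],
       [ 0.94275939,  0.31859906,  0.09848537,  0.61327369],
       [-0.00139142, -0.29157094,  0.9565482 ,  0.37308926],
       [ 0.        ,  0.        ,  0.        ,  1.        ]])}
```

View pics/top0.png

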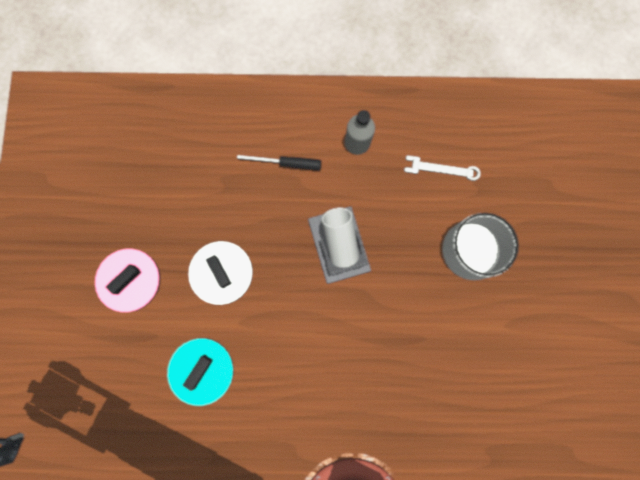

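View pics/scene0.png

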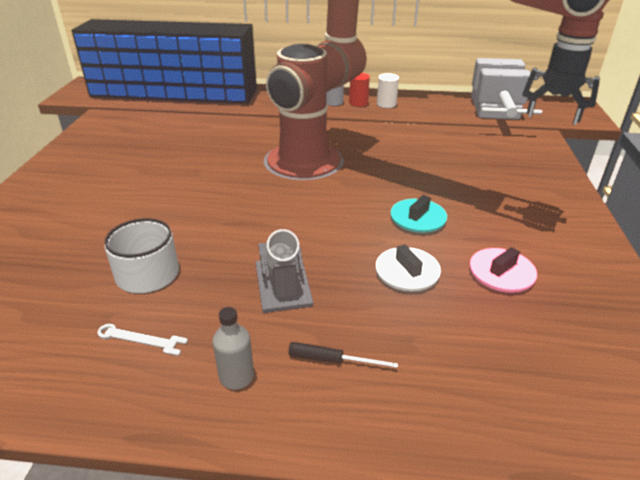

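The top view shows three lid-like discs: white (220,272), pink (127,280) and turquoise (200,372). The plain white/aluminium one is the lid. The canister is at (480,247), the stand with the cup at (340,243), the oil bottle at (359,132), the driver at (280,162) and the spanner at (445,168). I'll check these in a close crop.

```bash
python3 - <<'E'
import cv2,numpy as np
t=cv2.imread('pics/top0.png')[190:310,180:530];s=cv2.imread('pics/scene0.png')[210:320,100:450]
r=lambda i:cv2.resize(i,(i.shape[1]*16//7,i.shape[0]*16//7),interpolation=cv2.INTER_CUBIC)
cv2.imwrite('pics/crop1.png',np.vstack([r(t),r(s)]))
E
```

```text
(no output)
```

View pics/crop1.png

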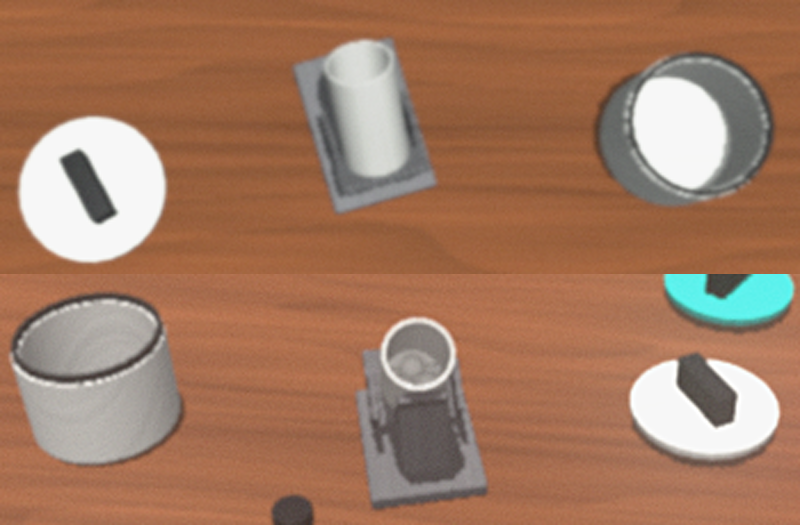

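```bash
cat > h.py <<'E'
import numpy as np
from plant import manip,cams
from scipy.spatial.transform import Rotation as R
def ray(n,u,v,c=None):
    c=c or cams.get_calibration(n);K=c['camera_matrix'];T=c['cam_to_world']
    d=np.array([(u-K[0,2])/K[0,0],-(v-K[1,2])/K[1,1],-1]);return T[:3,3],T[:3,:3]@d
def onz(n,u,v,z,c=None):
    o,d=ray(n,u,v,c);return (o+d*(z-o[2])/d[2])[:3]
def tri(*rs):
    A=0;b=0
    for o,d in rs:
        d=d/np.linalg.norm(d);P=np.eye(3)-np.outer(d,d);A=A+P;b=b+P@o
    return np.linalg.solve(A,b)
E
python3 - <<'E'
from h import *
np.set_printoptions(precision=4,suppress=True)
k=7/16
T=lambda x,y:(180+x*k,190+y*k); S=lambda x,y:(100+x*k,210+(y-274)*k)
t=lambda x,y,z:onz('top',*T(x,y),z)
print('lid',t(92,189,.018),onz('scene',*S(704,404),.018))
a,b=t(72,156,.052),t(105,217,.052);print('bar',(a+b)/2,a-b,np.degrees(np.arctan2(*(a-b)[1::-1])))
print('can',t(700,126,.098),onz('scene',*S(88,338),.098))
c=[t(x,y,.012) for x,y in((294,66),(393,38),(436,184),(338,212))];m=sum(c)/4;ax=c[0]+c[1]-c[2]-c[3]
print('stand',m,np.degrees(np.arctan2(ax[1],ax[0])),[np.linalg.norm(c[i]-c[i-1]) for i in range(4)])
print('mouth',t(358,62,.132),onz('scene',*S(418,354),.132))
print('oil',onz('top',363,118,.15),'driver',onz('top',238,157,.01),onz('top',321,165,.02),'sp',onz('top',410,166,.01),onz('top',480,173,.01))
E
```

```text
lid [0.4811 0.2831 0.018 ] [0.4854 0.2843 0.018 ]
bar [0.4802 0.2799 0.052 ] [0.0552 0.0324 0.    ] 30.426398718347553
can [ 0.5344 -0.2643  0.098 ] [ 0.5521 -0.2594  0.098 ]
stand [0.5463 0.0264 0.012 ] 16.551106017358347 [np.float64(0.14664109834561956), np.float64(0.09987435355914068), np.float64(0.14715867780364758), np.float64(0.09671563734806095)]
mouth [0.5814 0.0387 0.132 ] [0.5869 0.0393 0.132 ]
oil [ 0.7799 -0.0125  0.15  ] driver [0.7436 0.2563 0.01  ] [0.7238 0.0689 0.02  ] sp [ 0.7271 -0.1321  0.01  ] [ 0.7126 -0.2898  0.01  ]
```

The white disc is confirmed as the lid: plain, black bar, seated at (0.483, 0.283). The jog only turns about the tool's z axis, so I'll first check what the tool's attitude does at the edge of the reach, over clear bench.

Emit:
jog_arm([
  [0, 0.04, 0, 0],
  [0, 0.08, 0, 0],
  [0, 0.12, 0, 0],
  [0, 0.16, 0, 0],
  [0, 0.2, 0, 0],
])

```text
time: 0.52
tool_pos: [0.2761, 0.7787, 0.2002]
tool_rot: [-0.0, 0.17, 0.986, -0.001]
contact_force: [0.9, 0.1, 0.3]
gripper_width: 1.0
```

Emit:
jog_arm([
  [0, 0.04, 0, 0],
  [0, 0.08, 0, 0],
  [0, 0.12, 0, 0],
  [0, 0.16, 0, 0],
  [0, 0.2, 0, 0],
])

```text
time: 0.93
tool_pos: [0.333, 0.9381, 0.1997]
tool_rot: [0.0, 0.17, 0.986, 0.001]
contact_force: [1.4, 1.8, 1.0]
gripper_width: 1.001
```

Emit:
jog_arm([
  [0, 0.04, 0, 0],
  [0, 0.08, 0, 0],
  [0, 0.12, 0, 0],
  [0, 0.16, 0, 0],
  [0, 0.2, 0, 0],
])

```text
time: 1.35
tool_pos: [0.3419, 0.9633, 0.1802]
tool_rot: [0.004, 0.17, 0.985, 0.019]
contact_force: [-0.3, 0.3, 1.0]
gripper_width: 1.001
```

```bash
python3 - <<'E'
from h import *
np.set_printoptions(precision=4,suppress=True)
s=manip.state();print(s['joint_pos'],R.from_quat(s['tool_rot'],scalar_first=True).as_matrix())
E
```

```text
[ 1.1563  1.2015  0.055   0.0025  1.8459 -0.073 ] [[-0.9425  0.3339  0.0136]
 [ 0.3342  0.9418  0.0368]
 [-0.0005  0.0393 -0.9992]]
```

Emit:
jog_arm([
  [0, -0.04, 0, 0],
  [0, -0.08, 0, 0],
  [0, -0.12, 0, 0],
])

```text
time: 1.6
tool_pos: [0.3204, 0.9003, 0.1803]
tool_rot: [0.004, 0.17, 0.985, 0.022]
contact_force: [0.9, 1.5, 2.2]
gripper_width: 1.001
```

```bash
python3 - <<'E'
from h import *
np.set_printoptions(precision=4,suppress=True)
s=manip.state();print(s['joint_pos'],s['tool_pos'],R.from_quat(s['tool_rot'],scalar_first=True).as_matrix())
E
```

```text
[ 1.1503  0.8564  0.6039  0.0027  1.6368 -0.0794] [0.3204 0.9003 0.1803] [[-0.9424  0.334   0.0157]
 [ 0.3344  0.9415  0.0417]
 [-0.0009  0.0446 -0.999 ]]
```

Pushing past the reach limit tilts the tool, and the tilt persists afterwards. That gives me the tilted tool the pour needs. I'll go to the stand's azimuth and build up about 40° of tilt there.

Emit:
jog_arm([
  [-0.034, -0.021, -0.003, -7],
  [-0.068, -0.042, -0.006, -14],
  [-0.102, -0.063, -0.009, -21],
  [-0.136, -0.084, -0.012, -28],
  [-0.171, -0.105, -0.015, -35],
])

```text
time: 2.02
tool_pos: [0.4477, 0.7429, 0.1961]
tool_rot: [0.013, -0.138, 0.99, 0.02]
contact_force: [0.4, 0.8, -0.1]
gripper_width: 1.0
```

Emit:
jog_arm([
  [-0.016, -0.037, -0.003, 0],
  [-0.032, -0.074, -0.006, 0],
  [-0.048, -0.111, -0.009, 0],
  [-0.064, -0.148, -0.012, 0],
  [-0.078, -0.185, -0.015, -1],
])

```text
time: 2.43
tool_pos: [0.5735, 0.5843, 0.2071]
tool_rot: [0.014, -0.143, 0.989, 0.018]
contact_force: [0.5, 0.9, 0.2]
gripper_width: 0.998
```

Emit:
jog_arm([
  [-0.016, -0.037, -0.003, 0],
  [-0.032, -0.074, -0.006, 0],
  [-0.048, -0.111, -0.009, 0],
  [-0.064, -0.148, -0.012, 0],
  [-0.078, -0.185, -0.015, 0],
])

```text
time: 2.85
tool_pos: [0.7009, 0.4279, 0.2187]
tool_rot: [0.015, -0.143, 0.989, 0.017]
contact_force: [-0.8, 0.1, 0.0]
gripper_width: 1.001
```

Emit:
jog_arm([
  [-0.016, -0.037, -0.003, 0],
  [-0.032, -0.074, -0.006, 0],
  [-0.048, -0.111, -0.009, 0],
  [-0.064, -0.148, -0.012, 0],
  [-0.078, -0.185, -0.015, 0],
])

```text
time: 3.27
tool_pos: [0.8279, 0.2713, 0.2304]
tool_rot: [0.015, -0.143, 0.989, 0.015]
contact_force: [0.2, 0.4, 0.1]
gripper_width: 0.993
```

```bash
cat >> h.py <<'E'
np.set_printoptions(precision=4,suppress=True)
def st(v=True):
    s=manip.state();M=R.from_quat(s['tool_rot'],scalar_first=True).as_matrix();z=M[:,2]
    if v: print('t',round(s['time'],2),'q',s['joint_pos'],'p',s['tool_pos'],'x',M[:,0],'y',M[:,1],'tilt',np.degrees(np.arccos(-z[2])),'az',np.degrees(np.arctan2(z[1],z[0])),'w',s['gripper_width'],'F',s['contact_force'])
    return s['tool_pos'],M
E
python3 -c "from h import *;st()"
```

```text
t 3.27 q [ 0.2214  0.6036  0.8918  0.0283  1.6143 -1.6354] p [0.8279 0.2713 0.2304] x [-0.9585 -0.2831 -0.0337] y [-0.284   0.9585  0.0261] tilt 2.4431542681527056 az 54.29639009014693 w 0.9931540624908801 F [0.23   0.4333 0.1406]
```

Emit:
jog_arm([
  [-0.3, -0.03, 0, 0],
  [-0.3, -0.03, 0, 0],
  [-0.3, -0.03, 0, 0],
  [-0.3, -0.03, 0, 0],
  [-0.3, -0.03, 0, 0],
])

```text
time: 3.68
tool_pos: [0.9679, 0.2967, 0.2238]
tool_rot: [0.021, -0.143, 0.989, 0.017]
contact_force: [-33.2, -12.0, 48.1]
gripper_width: 0.997
```

Emit:
jog_arm([
  [-0.3, -0.01, 0, 0],
  [-0.3, -0.01, 0, 0],
  [-0.3, -0.01, 0, 0],
  [-0.3, -0.01, 0, 0],
  [-0.3, -0.01, 0, 0],
])

```text
time: 4.1
tool_pos: [0.9874, 0.2973, 0.1891]
tool_rot: [0.035, -0.143, 0.989, 0.019]
contact_force: [0.8, 0.8, 1.0]
gripper_width: 1.002
```

Emit:
jog_arm([
  [-0.3, -0.01, 0, 0],
  [-0.3, -0.01, 0, 0],
  [-0.3, -0.01, 0, 0],
  [-0.3, -0.01, 0, 0],
  [-0.3, -0.01, 0, 0],
])

```text
time: 4.52
tool_pos: [1.0033, 0.297, 0.1608]
tool_rot: [0.048, -0.143, 0.988, 0.021]
contact_force: [-0.1, 0.3, -0.2]
gripper_width: 1.001
```

```bash
python3 -c "from h import *;st()"
```

```text
t 4.52 q [ 0.2064  1.2221  0.055   0.0358  1.7653 -1.6422] p [1.0033 0.297  0.1608] x [-0.9547 -0.2798 -0.1014] y [-0.2837  0.9585  0.0271] tilt 6.0227218205101885 az 31.40335779915968 w 1.0007671405719398 F [-0.1353  0.3228 -0.2236]
```

Emit:
jog_arm([
  [-0.3, -0.01, -0.15, 0],
  [-0.3, -0.01, -0.15, 0],
  [-0.3, -0.01, -0.15, 0],
  [-0.3, -0.01, -0.15, 0],
  [-0.3, -0.01, -0.15, 0],
])

```text
time: 4.93
tool_pos: [1.0017, 0.2905, 0.2139]
tool_rot: [0.064, -0.142, 0.987, 0.023]
contact_force: [0.1, 0.8, -0.9]
gripper_width: 0.997
```

Emit:
jog_arm([
  [-0.04, 0, -0.03, 0],
])

```text
time: 5.02
tool_pos: [1.003, 0.2904, 0.23]
tool_rot: [0.073, -0.142, 0.987, 0.024]
contact_force: [1.1, 0.4, -0.1]
gripper_width: 0.998
```

Emit:
jog_arm([
  [-0.04, 0, -0.03, 0],
])

```text
time: 5.1
tool_pos: [1.0039, 0.2905, 0.2529]
tool_rot: [0.086, -0.142, 0.986, 0.026]
contact_force: [0.0, -0.4, -0.0]
gripper_width: 0.998
```

```bash
python3 -c "from h import *;st()"
```

```text
t 5.1 q [ 0.1981  1.1334  0.055   0.043   1.7786 -1.6454] p [1.0039 0.2905 0.2529] x [-0.9452 -0.2748 -0.1765] y [-0.2837  0.9585  0.0268] tilt 10.281756052281493 az 24.995835117972934 w 0.9983941058771637 F [ 0.0185 -0.4106 -0.0209]
```

Emit:
jog_arm([
  [-0.04, 0, -0.02, 0],
])

```text
time: 5.18
tool_pos: [1.0069, 0.2912, 0.2704]
tool_rot: [0.099, -0.141, 0.985, 0.028]
contact_force: [-0.0, -0.8, 1.4]
gripper_width: 1.002
```

Emit:
jog_arm([
  [-0.04, 0, -0.02, 0],
])

```text
time: 5.27
tool_pos: [1.0096, 0.2918, 0.2846]
tool_rot: [0.111, -0.141, 0.983, 0.029]
contact_force: [-0.7, -0.1, -0.3]
gripper_width: 1.003
```

Emit:
jog_arm([
  [-0.04, 0, -0.02, 0],
])

```text
time: 5.35
tool_pos: [1.0118, 0.2923, 0.299]
tool_rot: [0.122, -0.141, 0.982, 0.031]
contact_force: [0.5, -0.5, 0.6]
gripper_width: 1.0
```

Emit:
jog_arm([
  [-0.04, 0, -0.02, 0],
])

```text
time: 5.43
tool_pos: [1.0137, 0.2925, 0.3141]
tool_rot: [0.133, -0.14, 0.981, 0.032]
contact_force: [0.2, 0.8, 0.5]
gripper_width: 1.002
```

Emit:
jog_arm([
  [-0.04, 0, -0.02, 0],
])

```text
time: 5.52
tool_pos: [1.0153, 0.2927, 0.3299]
tool_rot: [0.145, -0.14, 0.979, 0.034]
contact_force: [0.0, 0.2, -0.0]
gripper_width: 1.003
```

Emit:
jog_arm([
  [-0.04, 0, -0.02, 0],
])

```text
time: 5.6
tool_pos: [1.0165, 0.2927, 0.3462]
tool_rot: [0.156, -0.139, 0.977, 0.036]
contact_force: [-0.6, 0.2, 0.1]
gripper_width: 1.004
```

Emit:
jog_arm([
  [-0.04, 0, -0.02, 0],
])

```text
time: 5.68
tool_pos: [1.0172, 0.2926, 0.363]
tool_rot: [0.168, -0.139, 0.975, 0.037]
contact_force: [-0.2, -0.1, 0.7]
gripper_width: 0.999
```

Emit:
jog_arm([
  [-0.04, 0, -0.02, 0],
])

```text
time: 5.77
tool_pos: [1.0176, 0.2924, 0.3801]
tool_rot: [0.179, -0.139, 0.973, 0.039]
contact_force: [0.5, 0.6, 0.5]
gripper_width: 1.0
```

```bash
python3 -c "from h import *;st()"
```

```text
t 5.77 q [ 0.1926  1.0183  0.055   0.0586  1.7034 -1.6424] p [1.0176 0.2924 0.3801] x [-0.8973 -0.2557 -0.3598] y [-0.2835  0.9586  0.0258] tilt 21.146184558074737 az 20.303580003162587 w 1.00008228602399 F [0.5278 0.5549 0.5322]
```

Emit:
jog_arm([
  [-0.04, 0, -0.02, 0],
])

```text
time: 5.85
tool_pos: [1.0176, 0.2921, 0.3975]
tool_rot: [0.191, -0.138, 0.971, 0.04]
contact_force: [0.1, 0.4, 0.1]
gripper_width: 0.996
```

Emit:
jog_arm([
  [-0.04, 0, -0.02, 0],
])

```text
time: 5.93
tool_pos: [1.0172, 0.2916, 0.4152]
tool_rot: [0.202, -0.138, 0.969, 0.042]
contact_force: [-0.3, -0.3, -0.4]
gripper_width: 1.001
```

Emit:
jog_arm([
  [-0.04, 0, -0.02, 0],
])

```text
time: 6.02
tool_pos: [1.0164, 0.291, 0.4331]
tool_rot: [0.213, -0.137, 0.966, 0.043]
contact_force: [-0.6, 0.1, -0.3]
gripper_width: 1.002
```

Emit:
jog_arm([
  [-0.04, 0, -0.02, 0],
])

```text
time: 6.1
tool_pos: [1.0152, 0.2903, 0.4513]
tool_rot: [0.225, -0.136, 0.964, 0.045]
contact_force: [-0.1, 0.6, -0.3]
gripper_width: 0.998
```

Emit:
jog_arm([
  [-0.04, 0, -0.02, 0],
])

```text
time: 6.18
tool_pos: [1.0135, 0.2894, 0.4695]
tool_rot: [0.236, -0.136, 0.961, 0.047]
contact_force: [0.3, -0.5, 0.1]
gripper_width: 1.006
```

Emit:
jog_arm([
  [-0.04, 0, -0.02, 0],
])

```text
time: 6.27
tool_pos: [1.0115, 0.2884, 0.488]
tool_rot: [0.247, -0.135, 0.958, 0.048]
contact_force: [0.1, 1.4, -0.1]
gripper_width: 1.0
```

Emit:
jog_arm([
  [-0.04, 0, -0.02, 0],
])

```text
time: 6.35
tool_pos: [1.009, 0.2873, 0.5067]
tool_rot: [0.258, -0.135, 0.955, 0.05]
contact_force: [0.2, 1.0, 0.5]
gripper_width: 1.001
```

Emit:
jog_arm([
  [-0.04, 0, -0.02, 0],
])

```text
time: 6.43
tool_pos: [1.006, 0.2861, 0.5254]
tool_rot: [0.269, -0.134, 0.952, 0.051]
contact_force: [1.1, 0.1, 0.3]
gripper_width: 1.0
```

Emit:
jog_arm([
  [-0.04, 0, -0.02, 0],
])

```text
time: 6.52
tool_pos: [1.0027, 0.2846, 0.5443]
tool_rot: [0.28, -0.134, 0.949, 0.053]
contact_force: [0.3, 0.3, -0.3]
gripper_width: 1.001
```

Emit:
jog_arm([
  [-0.04, 0, -0.02, 0],
])

```text
time: 6.6
tool_pos: [0.9989, 0.2831, 0.5633]
tool_rot: [0.29, -0.133, 0.946, 0.054]
contact_force: [-0.5, -0.4, 0.5]
gripper_width: 0.999
```

Emit:
jog_arm([
  [-0.04, 0, -0.02, 0],
])

```text
time: 6.68
tool_pos: [0.9946, 0.2815, 0.5823]
tool_rot: [0.301, -0.132, 0.943, 0.056]
contact_force: [0.7, 0.4, 0.1]
gripper_width: 0.996
```

Emit:
jog_arm([
  [-0.04, 0, -0.02, 0],
])

```text
time: 6.77
tool_pos: [0.9899, 0.2797, 0.6014]
tool_rot: [0.312, -0.132, 0.939, 0.057]
contact_force: [-0.1, -0.2, 0.2]
gripper_width: 1.001
```

Emit:
jog_arm([
  [-0.04, 0, -0.02, 0],
])

```text
time: 6.85
tool_pos: [0.9848, 0.2777, 0.6206]
tool_rot: [0.322, -0.131, 0.936, 0.058]
contact_force: [0.4, 0.5, 0.1]
gripper_width: 1.0
```

Emit:
jog_arm([
  [-0.04, 0, -0.02, 0],
])

```text
time: 6.93
tool_pos: [0.9792, 0.2757, 0.6398]
tool_rot: [0.333, -0.13, 0.932, 0.06]
contact_force: [0.7, -0.0, 1.4]
gripper_width: 0.998
```

Emit:
jog_arm([
  [-0.04, 0, -0.02, 0],
])

```text
time: 7.02
tool_pos: [0.9732, 0.2735, 0.6589]
tool_rot: [0.343, -0.13, 0.928, 0.061]
contact_force: [0.1, 0.5, -0.3]
gripper_width: 1.001
```

Emit:
jog_arm([
  [-0.04, 0, -0.02, 0],
])

```text
time: 7.1
tool_pos: [0.9667, 0.2712, 0.678]
tool_rot: [0.354, -0.129, 0.924, 0.063]
contact_force: [0.2, 0.3, -0.1]
gripper_width: 1.0
```

```bash
python3 -c "from h import *;st()"
```

```text
t 7.1 q [ 0.1696  0.7448  0.0554  0.097   1.6116 -1.6376] p [0.9667 0.2712 0.678 ] x [-0.7166 -0.1941 -0.6699] y [-0.2829  0.9588  0.0248] tilt 42.09828021229293 az 18.013433029526144 w 0.9999494368590944 F [ 0.207   0.3283 -0.0654]
```

Tilt is now 42° at azimuth 18°. Next stop is a look-point in front of the cup.

Emit:
jog_arm([
  [0.04, -0.007, -0.003, 0],
  [0.08, -0.014, -0.006, 0],
  [0.12, -0.021, -0.009, 0],
  [0.16, -0.028, -0.012, 0],
  [0.2, -0.036, -0.016, 0],
])

```text
time: 7.52
tool_pos: [0.8614, 0.2152, 0.5868]
tool_rot: [0.353, -0.129, 0.924, 0.063]
contact_force: [1.0, 0.1, 1.1]
gripper_width: 0.996
```

Emit:
jog_arm([
  [0.04, -0.007, -0.003, 0],
  [0.08, -0.014, -0.006, 0],
  [0.12, -0.021, -0.009, 0],
  [0.16, -0.028, -0.012, 0],
  [0.2, -0.036, -0.016, 0],
])

```text
time: 7.93
tool_pos: [0.7176, 0.1383, 0.4636]
tool_rot: [0.353, -0.129, 0.925, 0.063]
contact_force: [0.3, -0.4, 0.9]
gripper_width: 0.997
```

Emit:
jog_arm([
  [0.04, -0.007, -0.003, 0],
  [0.08, -0.014, -0.006, 0],
  [0.12, -0.021, -0.009, 0],
  [0.16, -0.028, -0.012, 0],
  [0.2, -0.036, -0.016, 0],
])

```text
time: 8.35
tool_pos: [0.5743, 0.0619, 0.341]
tool_rot: [0.353, -0.13, 0.924, 0.062]
contact_force: [-0.2, -1.6, 0.1]
gripper_width: 1.001
```

Emit:
jog_arm([
  [0.04, -0.007, -0.003, 0],
  [0.08, -0.014, -0.006, 0],
  [0.12, -0.021, -0.009, 0],
  [0.12, -0.021, -0.009, 0],
])

```text
time: 8.68
tool_pos: [0.4844, 0.0153, 0.2565]
tool_rot: [0.348, -0.126, 0.927, 0.063]
contact_force: [0.4, 0.6, -2.6]
gripper_width: 1.001
```

```bash
python3 - <<'E'
from h import *
import cv2
from scipy.optimize import least_squares
st()
c=cams.get_calibration('wrist');f=cams.grab_frame('wrist');cv2.imwrite('pics/w1.png',f[:,:,::-1]);print(c)
# canister ring bbox fit
k=7/16
B={'top':np.array([180+627*k,190+53*k,180+773*k,190+198*k]),'scene':np.array([100+11*k,210+21*k,100+164*k,210+108*k])}
C={n:cams.get_calibration(n) for n in B}
a=np.linspace(0,6.283,200)
def bb(n,x,y):
    T=C[n]['cam_to_world'];K=C[n]['camera_matrix'];P=np.c_[x+.0645*np.cos(a),y+.0645*np.sin(a),0*a+.098]
    q=(P-T[:3,3])@T[:3,:3];u=K[0,2]-K[0,0]*q[:,0]/q[:,2];v=K[1,2]+K[1,1]*q[:,1]/q[:,2]
    return np.array([u.min(),v.min(),u.max(),v.max()])
for ns in(['top'],['scene'],['top','scene']):
    r=least_squares(lambda p:np.concatenate([bb(n,*p)-B[n] for n in ns]),[.54,-.26]);print(ns,r.x,r.fun)
E
```

```text
t 8.68 q [-0.4203 -0.8952  2.3361  0.5027  1.172  -2.3333] p [0.4844 0.0153 0.2565] x [-0.7265 -0.1902 -0.6603] y [-0.2784  0.96    0.0299] tilt 41.3733617415338 az 18.11535688663361 w 1.001301330404647 F [ 0.3548  0.6362 -2.5726]
{'camera_matrix': array([[383.335 ,   0.    , 321.1502],
       [  0.    , 383.335 , 240.126 ],
       [  0.    ,   0.    ,   1.    ]]), 'cam_to_world': array([[-0.2792, -0.5114, -0.8127,  0.3214],
       [ 0.9597, -0.1219, -0.2531, -0.0347],
       [ 0.0304, -0.8507,  0.5249,  0.3372],
       [ 0.    ,  0.    ,  0.    ,  1.    ]])}
['top'] [ 0.5356 -0.2643] [-0.0501  0.047   0.0501 -0.046 ]
['scene'] [ 0.5495 -0.2599] [-0.0971 -0.2001  0.0999  0.1477]
['top', 'scene'] [ 0.5394 -0.2641] [-0.2431 -1.7876 -0.1863 -1.9666  0.1491 -3.0154 -0.2037 -3.2954]
```

View pics/w1.png

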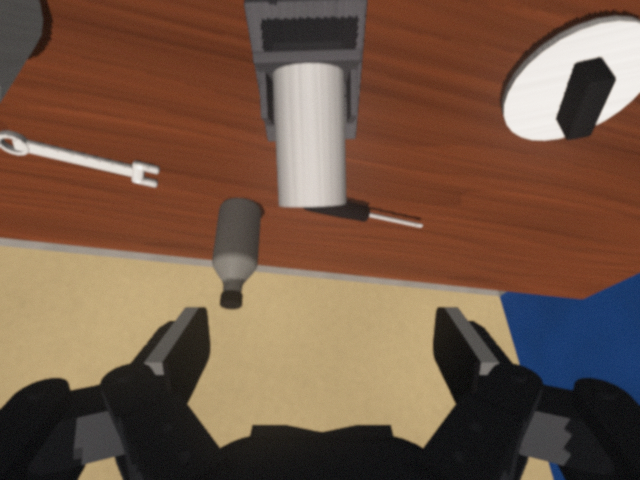

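The wrist view shows the cup leaning towards the camera's lower edge, its axis from (308,70) to (312,200), with mouth-end sides at x≈278 and 347. I'll check that against the stand estimate.

```bash
cat >> h.py <<'E'
def proj(n,P,c=None):
    c=c or cams.get_calibration(n);T=c['cam_to_world'];K=c['camera_matrix'];q=(np.atleast_2d(P)-T[:3,3])@T[:3,:3]
    return np.c_[K[0,2]-K[0,0]*q[:,0]/q[:,2],K[1,2]+K[1,1]*q[:,1]/q[:,2]]
def cup(o,yaw,s,r=.03,n=60):
    u=np.array([np.cos(yaw),np.sin(yaw),0]);v=np.array([-u[1],u[0],0]);k=np.array([0,0,1.])
    a=np.sin(.7)*u+np.cos(.7)*k;b=np.cos(.7)*u-np.sin(.7)*k;t=np.linspace(0,2*np.pi,n)[:,None]
    return np.array([o[0],o[1],0])-.03*u+.048*k+s*a+r*(np.cos(t)*b+np.sin(t)*v)
E
python3 - <<'E'
from h import *
bx=lambda q:np.r_[q.min(0),q.max(0)]
for o in((.5463,.0264),(.55,.0264)):
    for s in(0,.11): print(o,s,bx(proj('wrist',cup(o,np.radians(16.5),s))), bx(proj('top',cup(o,np.radians(16.5),s))),bx(proj('scene',cup(o,np.radians(16.5),s))))
p,M=st()
for T in([.574,.035,.083],[.498,.010,.172]): print((np.array(T)-p)@M)
E
```

```text
(0.5463, 0.0264) 0 [271.0347  55.6656 342.3078  76.709 ] [330.5542 245.4681 358.8289 265.4599] [265.0486 242.3005 294.1867 270.8081]
(0.5463, 0.0264) 0.11 [276.6009 196.3358 344.2872 199.7749] [321.8676 205.4633 352.1968 225.119 ] [266.0746 228.8418 298.4155 260.3198]
(0.55, 0.0264) 0 [270.2764  59.9505 340.899   80.106 ] [330.563  243.7652 358.8198 263.6707] [264.7035 243.3699 293.9254 271.973 ]
(0.55, 0.0264) 0.11 [275.8307 198.6348 342.93   202.4188] [321.8829 203.6631 352.1915 223.2216] [265.6942 229.9877 298.1384 261.582 ]
t 8.73 q [-0.4172 -0.8912  2.3275  0.5035  1.1687 -2.3311] p [0.4871 0.0156 0.2619] x [-0.7221 -0.1905 -0.665 ] y [-0.2785  0.96    0.0273] tilt 41.72712472202372 az 17.935569838989803 w 1.0017812479555157 F [0.9181 0.0072 0.4206]
[ 0.0526 -0.0104  0.1925]
[ 0.053  -0.0108  0.0729]
```

Emit:
jog_arm([
  [0.027, -0.004, 0.03, 0],
  [0.053, -0.008, 0.06, -1],
  [0.053, -0.008, 0.09, -1.5],
  [0.053, -0.008, 0.09, -1.5],
])

```text
time: 9.07
tool_pos: [0.51, 0.019, 0.158]
tool_rot: [0.349, -0.141, 0.925, 0.061]
contact_force: [-0.8, 0.3, -1.0]
gripper_width: 0.999
```

```bash
python3 - <<'E'
from h import *
import cv2
p,M=st();z=M[:,2]
y=np.radians(16.5);u=np.array([np.cos(y),np.sin(y),0]);o=np.array([.547,.028,0]);a=np.sin(.7)*u+[0,0,np.cos(.7)]
G=o-.03*u+[0,0,.048]+.068*a;print((G+.023*z-p)@M,'y.a',M[:,1]@a,'y.u',M[:,1]@u)
f=cams.grab_frame('wrist');cv2.imwrite('pics/w2.png',f[:,:,::-1])
E
```

```text
t 9.07 q [-0.3799 -0.7299  2.4168  0.5579  0.9419 -2.4676] p [0.51  0.019 0.158] x [-0.7173 -0.218  -0.6617] y [-0.3027  0.953   0.0141] tilt 41.444913068614945 az 18.537187668104554 w 0.998948893162093 F [-0.8416  0.3165 -0.9558]
[-0.0005 -0.0037  0.1007] y.a -0.0018066556752345682 y.u -0.019563757302547356
```

View pics/w2.png

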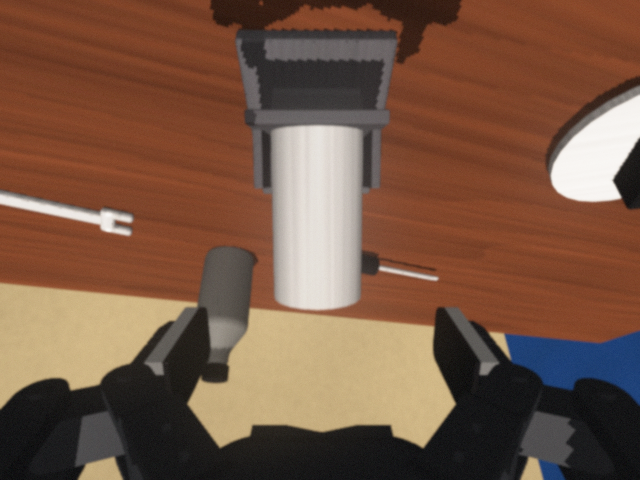

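The cup is centred at x≈317 and the finger gap at 321, so a shift of about −3 mm in tool y agrees with the model. I'll go in and grip.

Emit:
jog_arm([
  [0, -0.003, 0.025, 0],
  [0, -0.003, 0.05, 0],
  [0, -0.003, 0.075, 0],
  [0, -0.003, 0.1, 0],
  [0, -0.003, 0.1, 0],
])

```text
time: 9.53
tool_pos: [0.5775, 0.0361, 0.0899]
tool_rot: [0.352, -0.142, 0.923, 0.059]
contact_force: [-1.5, 0.3, -0.8]
gripper_width: 0.998
```

Emit:
jog_arm([
  [0, 0, 0, 0],
  [0, 0, 0, 0],
  [0, 0, 0, 0],
  [0, 0, 0, 0],
  [0, 0, 0, 0],
], fingers=0)

```text
time: 9.95
tool_pos: [0.5762, 0.0372, 0.0955]
tool_rot: [0.355, -0.143, 0.922, 0.061]
contact_force: [-20.4, 5.0, 18.8]
gripper_width: 0.563
```

```bash
python3 - <<'E'
from h import *
p,M=st();z=M[:,2]
y=np.radians(16.5);u=np.array([np.cos(y),np.sin(y),0]);o=np.array([.547,.028,0]);a=np.sin(.7)*u+[0,0,np.cos(.7)]
G=o-.03*u+[0,0,.048]+.068*a;print((G+.023*z-p)@M,'y.a',M[:,1]@a,'u in tool',M.T@u,'a in tool',M.T@a,'up',M.T@[0,0,1])
E
```

```text
t 9.95 q [-0.272  -0.3911  2.3275  0.6516  0.6692 -2.5587] p [0.5762 0.0372 0.0955] x [-0.7077 -0.22   -0.6714] y [-0.3059  0.952   0.0106] tilt 42.18240986544767 az 18.485616087395346 w 0.562866379781619 F [-20.4153   5.0138  18.7946]
[ 0.0094 -0.0001  0.0084] y.a -0.0066860960273693116 u in tool [-0.741  -0.023   0.6711] a in tool [-0.9909 -0.0067 -0.1344] up [-0.6714  0.0106 -0.741 ]
```

```bash
python3 - <<'E'
from h import *
import cv2
st()
f=cams.grab_frame('wrist');g=cams.grab_frame('scene')
a=f[200:480,100:540];b=cv2.resize(g[200:320,220:360],None,fx=2.33,fy=2.33)
print(a.shape,b.shape)
cv2.imwrite('pics/w3.png',np.hstack([a[:279],b[:279]])[:,:,::-1]);st()
E
```

```text
t 9.95 q [-0.272  -0.3911  2.3275  0.6516  0.6692 -2.5587] p [0.5762 0.0372 0.0955] x [-0.7077 -0.22   -0.6714] y [-0.3059  0.952   0.0106] tilt 42.18240986544767 az 18.485616087395346 w 0.562866379781619 F [-20.4153   5.0138  18.7946]
(280, 440, 3) (280, 326, 3)
t 10.05 q [-0.2719 -0.3913  2.3277  0.6517  0.6688 -2.5587] p [0.5761 0.0372 0.0954] x [-0.7076 -0.2199 -0.6715] y [-0.3058  0.952   0.0105] tilt 42.191576566202315 az 18.473508996221035 w 0.5648120569666732 F [-20.8489   5.4886  18.2337]
```

View pics/w3.png

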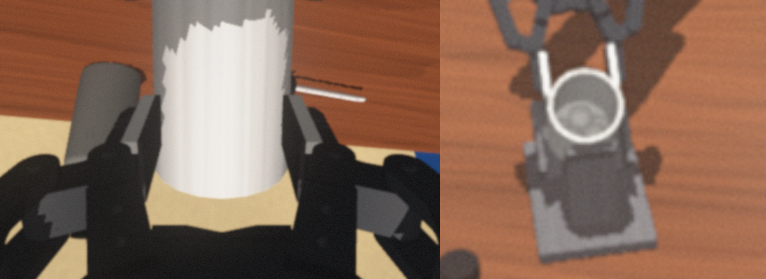

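The pads caught the cup behind its diameter and close to the mouth. I'll open, let the arm settle, and regrip deeper and lower.

Emit:
jog_arm([
  [0, 0, 0, 0],
  [0, 0, 0, 0],
  [0, 0, 0, 0],
  [0, 0, 0, 0],
], fingers=1)

```text
time: 10.38
tool_pos: [0.5761, 0.0346, 0.0918]
tool_rot: [0.354, -0.141, 0.923, 0.057]
contact_force: [-0.5, 0.8, 0.2]
gripper_width: 1.004
```

```bash
cat >> h.py <<'E'
def gr(d=.027,s=.068):
    p,M=st();z=M[:,2]
    y=np.radians(16.5);u=np.array([np.cos(y),np.sin(y),0]);o=np.array([.547,.028,0]);a=np.sin(.7)*u+[0,0,np.cos(.7)]
    G=o-.03*u+[0,0,.048]+s*a;print('to grasp',(G+d*z-p)@M)
E
python3 -c "from h import *;gr()"
```

```text
t 10.38 q [-0.2731 -0.3855  2.3294  0.6486  0.6593 -2.5592] p [0.5761 0.0346 0.0918] x [-0.7095 -0.2197 -0.6696] y [-0.301   0.9536  0.0061] tilt 42.03584849698145 az 17.9050569599156 w 1.0041310389102551 F [-0.488   0.7616  0.1818]
to grasp [0.0064 0.0022 0.0102]
```

Emit:
jog_arm([
  [0.008, 0.001, 0.007, 0],
  [0.008, 0.001, 0.014, 0],
  [0.008, 0.001, 0.014, 0],
])

```text
time: 10.63
tool_pos: [0.5775, 0.0375, 0.0723]
tool_rot: [0.352, -0.141, 0.924, 0.059]
contact_force: [-0.1, 0.5, -0.5]
gripper_width: 1.0
```

```bash
python3 -c "from h import *;gr()"
```

```text
t 10.63 q [-0.265  -0.3399  2.3322  0.6797  0.6214 -2.5943] p [0.5775 0.0375 0.0723] x [-0.713  -0.2191 -0.6661] y [-0.3015  0.9534  0.0091] tilt 41.768975558905765 az 18.13533914173205 w 0.9996275900452627 F [-0.0734  0.5477 -0.5026]
to grasp [-0.0049  0.0001 -0.0057]
```

Emit:
jog_arm([
  [0, 0, 0, 0],
  [0, 0, 0, 0],
  [0, 0, 0, 0],
  [0, 0, 0, 0],
  [0, 0, 0, 0],
], fingers=0)

```text
time: 11.05
tool_pos: [0.578, 0.0374, 0.0752]
tool_rot: [0.353, -0.142, 0.923, 0.059]
contact_force: [-16.7, -3.3, 10.7]
gripper_width: 0.665
```

```bash
python3 -c "from h import *;gr()"
```

```text
t 11.05 q [-0.2657 -0.3444  2.3308  0.6782  0.6257 -2.5928] p [0.578  0.0374 0.0752] x [-0.7113 -0.22   -0.6676] y [-0.3028  0.953   0.0085] tilt 41.88479296859671 az 18.164426735711423 w 0.6648969277285973 F [-16.7054  -3.3034  10.7022]
to grasp [-0.0027  0.0004 -0.0039]
```

Emit:
jog_arm([
  [0, 0, 0, 0],
  [0, 0, 0, 0],
  [0, 0, 0, 0],
  [-0.001, 0, 0.005, 0],
  [-0.001, 0, 0.01, 0],
], fingers=1)

```text
time: 11.47
tool_pos: [0.5864, 0.0394, 0.0684]
tool_rot: [0.354, -0.141, 0.923, 0.058]
contact_force: [-0.2, -0.1, 0.7]
gripper_width: 1.0
```

Emit:
jog_arm([
  [0, 0, 0, 0],
  [0, 0, 0, 0],
  [0, 0, 0, 0],
  [0, 0, 0, 0],
  [0, 0, 0, 0],
], fingers=0)

```text
time: 11.88
tool_pos: [0.5851, 0.0397, 0.0678]
tool_rot: [0.353, -0.141, 0.923, 0.059]
contact_force: [-10.0, -2.2, 5.7]
gripper_width: 0.693
```

```bash
python3 -c "from h import *;gr()"
```

```text
t 11.88 q [-0.2548 -0.3065  2.3171  0.693   0.6004 -2.605 ] p [0.5851 0.0397 0.0678] x [-0.7116 -0.2195 -0.6675] y [-0.3021  0.9532  0.0086] tilt 41.87479736312306 az 18.1325140298491 w 0.6930027663601466 F [-9.9854 -2.2125  5.6588]
to grasp [-0.0021  0.0004 -0.0144]
```

The grip is now almost diametral, with an opening of 59 mm. Now I'll lift and plan the pour.

Emit:
jog_arm([
  [-0.02, 0, -0.022, 0],
  [-0.04, 0, -0.044, 0],
  [-0.065, 0, -0.072, 0],
  [-0.09, 0, -0.1, 0],
  [-0.115, 0, -0.128, 0],
])

```text
time: 12.3
tool_pos: [0.5845, 0.0385, 0.239]
tool_rot: [0.351, -0.141, 0.924, 0.058]
contact_force: [1.2, -0.2, -4.3]
gripper_width: 0.691
```

```bash
cat >> h.py <<'E'
P0=np.array([.5851,.0397,.0678]);M0=np.array([[-.7116,-.2195,-.6675],[-.3021,.9532,.0086]]);M0=np.c_[M0[0],M0[1],np.cross(M0[0],M0[1])]
_y=np.radians(16.5);U=np.array([np.cos(_y),np.sin(_y),0]);A=np.sin(.7)*U+[0,0,np.cos(.7)];O=np.array([.547,.028,0])
FT=M0.T@(O-.03*U+[0,0,.048]-P0);AT=M0.T@A
CAN=np.array([.538,-.264])
E
python3 - <<'E'
from h import *
import cv2
p,M=st();print('foot/axis in tool',FT,AT)
for ph in range(0,200,20):
    Mr=M0@R.from_euler('z',ph,degrees=True).as_matrix();a=Mr@AT;m=Mr@(FT+.11*AT)
    h=a[:2]/np.linalg.norm(a[:2]);mouth=np.r_[CAN-.02*h,0];low=.03*np.sqrt(1-a[2]**2)
    mouth[2]=.098+.025+low;print(ph,'elev',np.degrees(np.arcsin(a[2])),'az',np.degrees(np.arctan2(a[1],a[0])),'tcp',mouth-m)
f=cams.grab_frame('scene');cv2.imwrite('pics/s2.png',f[:400,:,::-1])
E
```

```text
t 12.3 q [-0.2572 -0.543   2.1752  0.4698  0.9232 -2.3044] p [0.5845 0.0385 0.239 ] x [-0.7137 -0.2198 -0.665 ] y [-0.3019  0.9533  0.0089] tilt 41.6904282965184 az 18.142452900776345 w 0.6909025793746985 F [ 1.2002 -0.1876 -4.279 ]
foot/axis in tool [ 0.0652  0.0008 -0.0319] [-0.9902 -0.0056 -0.1396]
0 elev 49.899847352808884 az 16.49953933542469 tcp [ 0.5177 -0.2696  0.078 ]
20 elev 46.12588375823522 az -12.755239867140014 tcp [ 0.5147 -0.2447  0.0813]
40 elev 37.04225301675577 az -36.43695549377784 tcp [ 0.5195 -0.223   0.0896]
60 elev 25.07639805461524 az -54.94934977765137 tcp [ 0.5294 -0.2066  0.1007]
80 elev 11.92733401005875 az -70.61624811707884 tcp [ 0.5428 -0.196   0.1124]
100 elev -1.310478469923606 az -85.44354646194505 tcp [ 0.5587 -0.1916  0.1232]
120 elev -13.71609400816717 az -101.04691078844348 tcp [ 0.5758 -0.1937  0.1318]
140 elev -24.21809127165639 az -118.84121614240337 tcp [ 0.5929 -0.2025  0.1377]
160 elev -31.41893575602625 az -139.7481572351785 tcp [ 0.6079 -0.2179  0.1409]
180 elev -33.845483121980266 az -163.13349174239525 tcp [ 0.6182 -0.2387  0.1419]
```

View pics/s2.png

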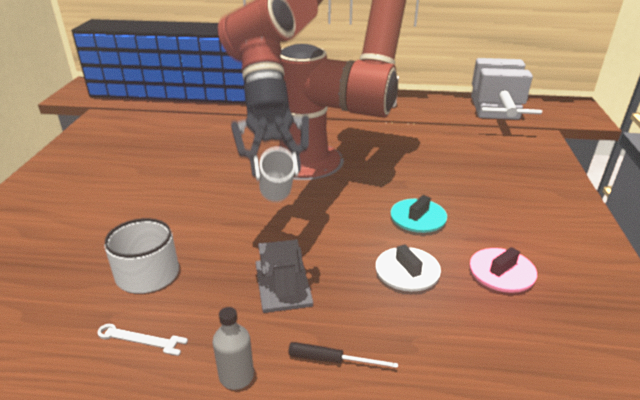

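The cup is held clear of the stand, at (277,172). I'll work out the shifts for each call of the pour.

```bash
cat > pour.py <<'E'
from h import *
import sys
def tcp(ph,up,back=.02):
    Mr=M0@R.from_euler('z',ph,degrees=True).as_matrix();a=Mr@AT;m=Mr@(FT+.11*AT)
    h=a[:2]/np.linalg.norm(a[:2]);return np.r_[CAN-back*h,.098+up+.03*np.sqrt(1-a[2]**2)]-m
def plan(p,M,phs,pts):
    for i in range(1,len(phs)):
        q=np.array(pts[i-1]);d=M.T@(q-p);print('roll to',phs[i],'tcp',q,'shift',d,'turn',phs[i]-phs[i-1])
        M=M@R.from_euler('z',phs[i]-phs[i-1],degrees=True).as_matrix();p=q
E
python3 - <<'E'
from pour import *
p,M=st()
plan(p,M,[0,35,70],[[.56,-.08,.23],tcp(70,.08)])
E
```

```text
t 12.35 q [-0.2571 -0.5479  2.1623  0.4713  0.9227 -2.3033] p [0.589  0.0377 0.252 ] x [-0.7021 -0.2207 -0.677 ] y [-0.301   0.9536  0.0012] tilt 42.606663653289296 az 17.592811601419555 w 0.6867807272659611 F [3.535  0.0253 5.7486]
roll to 35 tcp [ 0.56 -0.08  0.23] shift [ 0.0612 -0.1035 -0.0267] turn 35
roll to 70 tcp [ 0.5358 -0.2006  0.1616] shift [ 0.0119 -0.1399  0.0101] turn 35
```

Emit:
jog_arm([
  [0.012, -0.021, -0.005, 7],
  [0.024, -0.042, -0.01, 14],
  [0.036, -0.062, -0.016, 21],
  [0.049, -0.083, -0.021, 28],
  [0.061, -0.104, -0.027, 35],
])

```text
time: 12.77
tool_pos: [0.5554, -0.0803, 0.2157]
tool_rot: [0.317, 0.146, 0.923, 0.163]
contact_force: [0.3, -0.6, -3.7]
gripper_width: 0.686
```

```bash
python3 - <<'E'
from pour import *
p,M=st();plan(p,M,[35,70],[tcp(70,.08)])
E
```

```text
t 12.77 q [-0.5751 -0.5316  2.2072  0.6389  1.0545 -2.0387] p [ 0.5554 -0.0803  0.2157] x [-0.7564  0.3719 -0.5381] y [0.1656 0.9047 0.3925] tilt 41.76065929468653 az 18.178963022000744 w 0.6857537406098372 F [ 0.3473 -0.628  -3.697 ]
roll to 70 tcp [ 0.5358 -0.2006  0.1616] shift [-0.0007 -0.1333  0.003 ] turn 35
```

Emit:
jog_arm([
  [0, -0.027, 0.001, 7],
  [0, -0.054, 0.002, 14],
  [0, -0.081, 0.002, 21],
  [0, -0.107, 0.003, 28],
  [0, -0.133, 0.003, 34],
])

```text
time: 13.18
tool_pos: [0.5361, -0.2006, 0.1617]
tool_rot: [0.256, 0.409, 0.84, 0.248]
contact_force: [0.2, -0.4, -4.8]
gripper_width: 0.688
```

```bash
python3 - <<'E'
from pour import *
import cv2
p,M=st();print('axis elev',np.degrees(np.arcsin((M@AT)[2])),'mouth',p+M@(FT+.11*AT))
plan(p,M,[69,85,105,125],[tcp(85,.055),tcp(105,.055),tcp(125,.055)])
f=cams.grab_frame('top');g=cams.grab_frame('scene')
cv2.imwrite('pics/p1.png',np.hstack([cv2.resize(f[170:330,400:570],(400,376)),cv2.resize(g[100:300,50:260],(400,376))])[:,:,::-1])
E
```

```text
t 13.18 q [-0.8345 -0.3367  2.1652  0.7512  1.1008 -1.7786] p [ 0.5361 -0.2006  0.1617] x [-0.5336  0.8147 -0.227 ] y [0.5603 0.5417 0.6266] tilt 41.79403166685673 az 18.112127894921223 w 0.6877528617575346 F [ 0.1959 -0.3596 -4.8267]
axis elev 18.98855608758987 mouth [ 0.5296 -0.2459  0.2069]
roll to 85 tcp [ 0.5466 -0.1943  0.1452] shift [ 0.0032 -0.001   0.0203] turn 16
roll to 105 tcp [ 0.5629 -0.1915  0.1556] shift [-0.0037  0.0189  0.0032] turn 20
roll to 125 tcp [ 0.5801 -0.1952  0.1635] shift [-0.004   0.0185  0.0042] turn 20
```

View pics/p1.png

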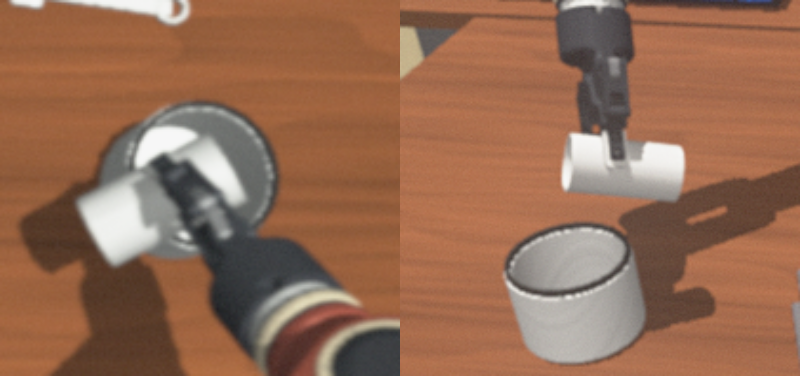

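The mouth is over the canister, at about (230,170) in the top crop. Continuing the pour.

Emit:
jog_arm([
  [0.001, 0, 0.005, 4],
  [0.002, 0, 0.01, 8],
  [0.003, -0.001, 0.015, 12],
  [0.003, -0.001, 0.02, 16],
])

```text
time: 13.62
tool_pos: [0.5474, -0.1927, 0.1467]
tool_rot: [0.22, 0.52, 0.776, 0.281]
contact_force: [-0.9, -0.1, -3.4]
gripper_width: 0.688
```

Emit:
jog_arm([
  [-0.001, 0.004, 0.001, 4],
  [-0.002, 0.008, 0.001, 8],
  [-0.002, 0.011, 0.002, 12],
  [-0.003, 0.015, 0.003, 16],
  [-0.004, 0.019, 0.003, 20],
])

```text
time: 14.03
tool_pos: [0.5638, -0.1898, 0.1575]
tool_rot: [0.167, 0.647, 0.674, 0.315]
contact_force: [-0.3, -0.2, -3.3]
gripper_width: 0.687
```

Emit:
jog_arm([
  [-0.001, 0.004, 0.001, 4],
  [-0.002, 0.008, 0.001, 8],
  [-0.002, 0.011, 0.002, 12],
  [-0.003, 0.015, 0.003, 16],
  [-0.004, 0.019, 0.004, 20],
])

```text
time: 14.45
tool_pos: [0.5814, -0.1936, 0.1662]
tool_rot: [0.11, 0.754, 0.551, 0.34]
contact_force: [0.9, 0.2, -4.0]
gripper_width: 0.688
```

```bash
python3 - <<'E'
from pour import *
p,M=st();print('axis elev',np.degrees(np.arcsin((M@AT)[2])),'mouth',p+M@(FT+.11*AT))
plan(p,M,[125,145,165],[tcp(145,.055),tcp(165,.055)])
E
```

```text
t 14.45 q [-0.7509 -0.248   2.0882  0.7458  1.0381 -0.7479] p [ 0.5814 -0.1936  0.1662] x [0.1618 0.9061 0.3909] y [ 0.7566 -0.3682  0.5404] tilt 41.830967156043585 az 18.19557453370546 w 0.6879334107568347 F [ 0.9371  0.1526 -4.0036]
axis elev -16.620693125658402 mouth [ 0.5445 -0.2431  0.1844]
roll to 145 tcp [ 0.5969 -0.2057  0.1688] shift [-0.0075  0.0176  0.0054] turn 20
roll to 165 tcp [ 0.611  -0.2227  0.1714] shift [-0.0051  0.0213  0.0035] turn 20
```

Emit:
jog_arm([
  [-0.001, 0.004, 0.001, 4],
  [-0.003, 0.007, 0.002, 8],
  [-0.005, 0.011, 0.003, 12],
  [-0.006, 0.014, 0.004, 16],
  [-0.007, 0.018, 0.005, 20],
])

```text
time: 14.87
tool_pos: [0.5975, -0.2059, 0.1704]
tool_rot: [0.05, 0.838, 0.412, 0.354]
contact_force: [0.5, -0.6, -1.2]
gripper_width: 0.69
```

Emit:
jog_arm([
  [-0.001, 0.004, 0.001, 4],
  [-0.002, 0.008, 0.001, 8],
  [-0.003, 0.013, 0.002, 12],
  [-0.004, 0.017, 0.003, 16],
  [-0.005, 0.021, 0.003, 20],
])

```text
time: 15.28
tool_pos: [0.6113, -0.2228, 0.1735]
tool_rot: [-0.012, 0.897, 0.26, 0.358]
contact_force: [0.0, 0.3, -1.2]
gripper_width: 0.688
```

Emit:
jog_arm([
  [0, 0, 0, 0],
  [0, 0, 0, 0],
  [0, 0, 0, 0],
  [0, 0, 0, 0],
  [0, 0, 0, 0],
])

```text
time: 15.7
tool_pos: [0.611, -0.2233, 0.1737]
tool_rot: [-0.011, 0.897, 0.261, 0.358]
contact_force: [-0.1, -0.4, -1.0]
gripper_width: 0.683
```

```bash
python3 - <<'E'
from pour import *
import cv2
p,M=st();print('axis elev',np.degrees(np.arcsin((M@AT)[2])),'mouth',p+M@(FT+.11*AT))
f=cams.grab_frame('top');g=cams.grab_frame('scene')
cv2.imwrite('pics/p2.png',np.hstack([cv2.resize(f[170:330,400:570],(400,376)),cv2.resize(g[150:300,80:240],(400,376))])[:,:,::-1])
E
```

```text
t 15.7 q [-0.7541 -0.1487  1.9909  0.7486  1.0368 -0.0578] p [ 0.611  -0.2233  0.1737] x [0.6081 0.4597 0.6472] y [ 0.476  -0.8636  0.1661] tilt 41.92769749070386 az 18.054596838397607 w 0.6830310971783804 F [-0.1241 -0.3568 -1.0044]
axis elev -32.54327754997635 mouth [ 0.5545 -0.2533  0.1806]
```

View pics/p2.png

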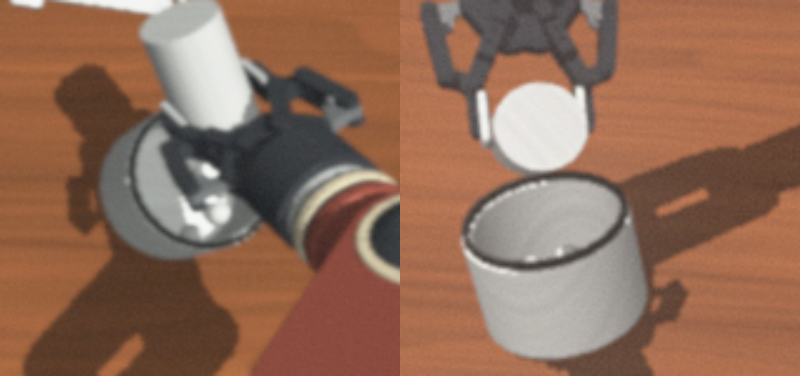

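The balls are in the canister, and the force drop of 2.8 N matches all six (2.6 N). Now I'll roll back and return to above the stand.

```bash
python3 - <<'E'
from pour import *
p,M=st();rv=R.from_matrix(M0.T@M).as_rotvec(degrees=True);print(rv)
plan(p,M,[165,130,95,60,25,0],[[.605,-.17,.24],[.60,-.11,.25],[.595,-.06,.25],[.59,0,.25],[.587,.038,.24]])
E
```

```text
t 15.8 q [-0.7542 -0.1486  1.9907  0.7487  1.0368 -0.0575] p [ 0.611  -0.2234  0.1738] x [0.6082 0.4594 0.6473] y [ 0.4757 -0.8638  0.166 ] tilt 41.93294560986649 az 18.03951625979759 w 0.6871083060729658 F [-1.0209 -0.1874 -2.204 ]
[ -0.0714  -0.1016 164.9466]
roll to 130 tcp [ 0.605 -0.17   0.24 ] shift [ 0.0637 -0.038  -0.042 ] turn -35
roll to 95 tcp [ 0.6  -0.11  0.25] shift [ 0.0555 -0.0253  0.0018] turn -35
roll to 60 tcp [ 0.595 -0.06   0.25 ] shift [0.0496 0.0031 0.0072] turn -35
roll to 25 tcp [0.59 0.   0.25] shift [0.046  0.0377 0.0092] turn -35
roll to 0 tcp [0.587 0.038 0.24 ] shift [0.0161 0.0334 0.0134] turn -25
```

Emit:
jog_arm([
  [0.013, -0.008, -0.01, -7],
  [0.026, -0.015, -0.02, -14],
  [0.038, -0.023, -0.03, -21],
  [0.051, -0.03, -0.036, -28],
  [0.064, -0.038, -0.042, -35],
])

```text
time: 16.22
tool_pos: [0.6052, -0.1699, 0.2411]
tool_rot: [0.098, 0.775, 0.52, 0.344]
contact_force: [-0.0, -0.2, -1.7]
gripper_width: 0.687
```

Emit:
jog_arm([
  [0.011, -0.005, 0, -7],
  [0.022, -0.01, 0.001, -14],
  [0.033, -0.015, 0.001, -21],
  [0.044, -0.02, 0.002, -28],
  [0.055, -0.025, 0.002, -35],
])

```text
time: 16.63
tool_pos: [0.6003, -0.1099, 0.25]
tool_rot: [0.197, 0.583, 0.73, 0.299]
contact_force: [0.3, -0.2, -1.5]
gripper_width: 0.686
```

Emit:
jog_arm([
  [0.01, 0.001, 0.001, -7],
  [0.02, 0.001, 0.003, -14],
  [0.03, 0.002, 0.004, -21],
  [0.04, 0.002, 0.006, -28],
  [0.05, 0.003, 0.007, -35],
])

```text
time: 17.05
tool_pos: [0.5949, -0.0597, 0.2497]
tool_rot: [0.277, 0.337, 0.871, 0.226]
contact_force: [-0.7, 0.3, -0.6]
gripper_width: 0.681
```

Emit:
jog_arm([
  [0.009, 0.007, 0.002, -7],
  [0.018, 0.015, 0.004, -14],
  [0.027, 0.023, 0.006, -21],
  [0.036, 0.03, 0.008, -28],
  [0.046, 0.038, 0.009, -35],
])

```text
time: 17.47
tool_pos: [0.59, 0.0004, 0.2502]
tool_rot: [0.332, 0.059, 0.932, 0.132]
contact_force: [0.2, 0.3, -0.9]
gripper_width: 0.688
```

Emit:
jog_arm([
  [0.004, 0.008, 0.003, -6],
  [0.008, 0.017, 0.006, -12],
  [0.012, 0.025, 0.01, -18],
  [0.016, 0.033, 0.013, -25],
  [0.016, 0.033, 0.013, -25],
])

```text
time: 17.88
tool_pos: [0.5863, 0.0389, 0.2397]
tool_rot: [0.352, -0.143, 0.923, 0.059]
contact_force: [-0.3, 0.7, -2.4]
gripper_width: 0.687
```

```bash
python3 - <<'E'
from pour import *
import cv2
p,M=st();print('dev',R.from_matrix(M0.T@M).as_rotvec(degrees=True))
print('shift to P0',(P0-p)@M,'to P0+.05up',(P0+[0,0,.05]-p)@M,'up',M.T@[0,0,1])
print('to P0-.05z',(P0-.06*M0[:,2]-p)@M)
f=cams.grab_frame('scene');g=cams.grab_frame('top')
cv2.imwrite('pics/r1.png',np.hstack([cv2.resize(g[190:310,280:410],(400,376)),cv2.resize(f[130:330,200:410],(400,376))])[:,:,::-1])
E
```

```text
t 17.88 q [-0.2568 -0.539   2.1725  0.4739  0.9203 -2.3108] p [0.5863 0.0389 0.2397] x [-0.7106 -0.2227 -0.6674] y [-0.3053  0.9522  0.0073] tilt 41.871685136746834 az 18.241718119101005 w 0.6870895969848997 F [-0.3179  0.6547 -2.4462]
dev [-0.0713  0.005  -0.191 ]
shift to P0 [ 0.1154 -0.0002  0.1274] to P0+.05up [0.0821 0.0002 0.0902] up [-0.6674  0.0073 -0.7446]
to P0-.05z [ 0.1154 -0.0001  0.0674]
```

View pics/r1.png

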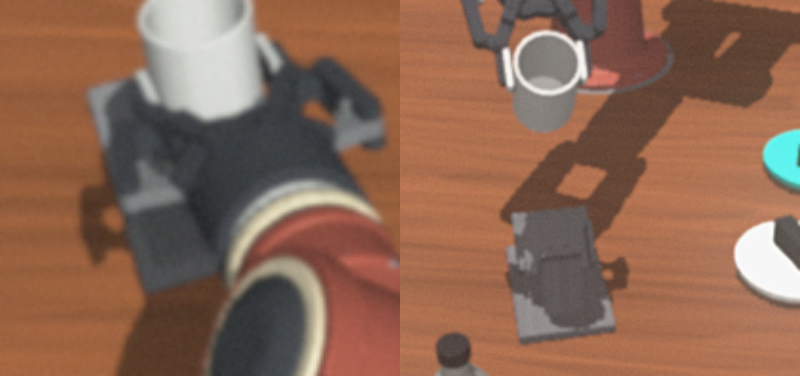

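The cup is empty and lined up above the stand. Lowering it back to its starting pose.

Emit:
jog_arm([
  [0.027, 0, 0.03, 0],
  [0.054, 0, 0.06, 0],
  [0.075, 0, 0.083, 0],
  [0.09, 0, 0.099, 0],
  [0.09, 0, 0.099, 0],
])

```text
time: 18.4
tool_pos: [0.5819, 0.0384, 0.0993]
tool_rot: [0.348, -0.139, 0.925, 0.06]
contact_force: [-0.6, 0.8, -2.4]
gripper_width: 0.688
```

```bash
python3 - <<'E'
from pour import *
p,M=st();print('dev',R.from_matrix(M0.T@M).as_rotvec(degrees=True))
print('shift to P0',(P0-p)@M)
E
```

```text
t 18.4 q [-0.2593 -0.3751  2.3036  0.6182  0.6756 -2.5124] p [0.5819 0.0384 0.0993] x [-0.7191 -0.2155 -0.6606] y [-0.2996  0.9539  0.0149] tilt 41.35997938079874 az 18.40550447813827 w 0.6878753502523492 F [-0.5602  0.8419 -2.4214]
dev [-0.1706  0.5189  0.3503]
shift to P0 [ 0.0182 -0.0002  0.0259]
```

Emit:
jog_arm([
  [0.006, 0, 0.008, 0],
  [0.012, 0, 0.016, 0],
  [0.018, 0, 0.0245, 0],
  [0.018, 0, 0.0245, 0],
  [0.018, 0, 0.0245, 0],
])

```text
time: 18.82
tool_pos: [0.5895, 0.0389, 0.0776]
tool_rot: [0.354, -0.141, 0.923, 0.058]
contact_force: [0.2, -0.3, -1.6]
gripper_width: 0.687
```

```bash
python3 - <<'E'
from pour import *
p,M=st();print('dev',R.from_matrix(M0.T@M).as_rotvec(degrees=True))
print('shift to P0',(P0-p)@M)
E
```

```text
t 18.82 q [-0.2535 -0.3138  2.3044  0.6755  0.6126 -2.5826] p [0.5895 0.0389 0.0776] x [-0.7102 -0.2192 -0.669 ] y [-0.3011  0.9536  0.0072] tilt 41.99354580558807 az 17.983460673757104 w 0.6867795671202981 F [ 0.2368 -0.2642 -1.5821]
dev [ 0.0997 -0.1189 -0.0083]
shift to P0 [0.0095 0.002  0.0046]
```

Emit:
jog_arm([
  [0.004, 0.001, 0.002, 0],
  [0.009, 0.001, 0.0045, 0],
  [0.009, 0.001, 0.0045, 0],
])

```text
time: 19.07
tool_pos: [0.5854, 0.0387, 0.068]
tool_rot: [0.354, -0.141, 0.923, 0.058]
contact_force: [-0.7, -1.5, 0.0]
gripper_width: 0.689
```

```bash
python3 - <<'E'
from pour import *
p,M=st();print('dev',R.from_matrix(M0.T@M).as_rotvec(degrees=True))
print('shift to P0',(P0-p)@M)
E
```

```text
t 19.07 q [-0.2565 -0.3075  2.3184  0.6962  0.5978 -2.6098] p [0.5854 0.0387 0.068 ] x [-0.7097 -0.2197 -0.6694] y [-0.3012  0.9535  0.0063] tilt 42.02262125023284 az 17.92972482718275 w 0.6885986350541001 F [-0.7123 -1.5186  0.0453]
dev [ 0.1354 -0.1483 -0.0477]
shift to P0 [0.0001 0.0011 0.0002]
```

The cup is back at its original pose, and the contact forces are near zero. Releasing and backing out.

Emit:
jog_arm([
  [0, 0, 0, 0],
  [0, 0, 0, 0],
  [0, 0, 0, 0],
  [0, 0, -0.01, 0],
  [0, 0, -0.025, 0],
], fingers=1)

```text
time: 19.48
tool_pos: [0.5683, 0.0343, 0.0848]
tool_rot: [0.352, -0.141, 0.923, 0.059]
contact_force: [-0.3, 0.6, -0.2]
gripper_width: 0.998
```

Emit:
jog_arm([
  [0, 0, -0.02, 0],
  [0, 0, -0.045, 0],
  [0, 0, -0.07, 0],
  [0, 0, -0.095, 0],
])

```text
time: 19.82
tool_pos: [0.5078, 0.0143, 0.1571]
tool_rot: [0.353, -0.141, 0.923, 0.058]
contact_force: [0.6, -0.2, 0.4]
gripper_width: 0.998
```

```bash
python3 - <<'E'
from pour import *
import cv2
p,M=st();print('shift',(np.array([.55,.16,.33])-p)@M)
f=cams.grab_frame('scene');g=cams.grab_frame('wrist')
cv2.imwrite('pics/r2.png',np.hstack([cv2.resize(g,(500,375)),cv2.resize(f[200:320,220:320],(300,375))])[:,:,::-1])
E
```

```text
t 19.82 q [-0.3961 -0.7439  2.4284  0.5689  0.9433 -2.489 ] p [0.5078 0.0143 0.1571] x [-0.711  -0.22   -0.6679] y [-0.302   0.9533  0.0075] tilt 41.90567786003698 az 18.06146970984341 w 0.9978470341952094 F [ 0.5652 -0.1762  0.4481]
shift [-0.1775  0.1274 -0.0717]
```

View pics/r2.png

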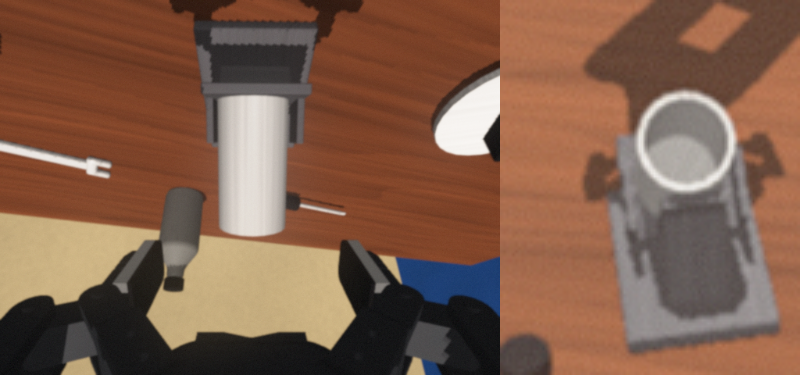

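The cup sits seated and empty in the stand. Next I undo the tilt by pushing against the folded inner limit.

Emit:
jog_arm([
  [-0.03, 0.021, -0.012, 0],
  [-0.06, 0.042, -0.024, 0],
  [-0.09, 0.064, -0.036, 0],
  [-0.12, 0.085, -0.048, 0],
  [-0.15, 0.106, -0.06, 0],
])

```text
time: 20.33
tool_pos: [0.5456, 0.1375, 0.3022]
tool_rot: [0.353, -0.141, 0.923, 0.058]
contact_force: [0.7, -0.2, 0.7]
gripper_width: 0.996
```

Emit:
jog_arm([
  [0.04, 0.01, 0, 0],
  [0.06, 0.02, 0, 0],
  [0.1, 0.02, 0, 0],
])

```text
time: 20.58
tool_pos: [0.4689, 0.1354, 0.2369]
tool_rot: [0.353, -0.143, 0.923, 0.059]
contact_force: [-1.4, 0.6, 0.6]
gripper_width: 0.999
```

Emit:
jog_arm([
  [0.04, 0, 0, 0],
])

```text
time: 20.67
tool_pos: [0.4524, 0.1288, 0.2062]
tool_rot: [0.349, -0.143, 0.924, 0.059]
contact_force: [-15.0, -5.3, 17.7]
gripper_width: 0.996
```

```bash
python3 -c "from h import *;st()"
```

```text
t 20.67 q [-0.0381 -1.0111  2.4684  0.2769  1.0116 -1.9811] p [0.4524 0.1288 0.2062] x [-0.716  -0.2236 -0.6613] y [-0.3053  0.9522  0.0086] tilt 41.40308162123981 az 18.330510065438034 w 0.9960444723629314 F [-14.9873  -5.2922  17.6808]
```

Emit:
jog_arm([
  [0.04, 0, 0, 0],
])

```text
time: 20.75
tool_pos: [0.448, 0.1251, 0.1745]
tool_rot: [0.341, -0.143, 0.927, 0.058]
contact_force: [0.2, -0.3, 0.1]
gripper_width: 1.003
```

```bash
python3 -c "from h import *;st()"
```

```text
t 20.75 q [-0.0494 -1.0084  2.5134  0.2864  0.9845 -2.0036] p [0.448  0.1251 0.1745] x [-0.727  -0.2248 -0.6487] y [-0.3042  0.9525  0.0108] tilt 40.45375689026887 az 18.43799225873804 w 1.0031061962570227 F [ 0.2235 -0.3469  0.1032]
```

Emit:
jog_arm([
  [0.032, 0, -0.026, 0],
])

```text
time: 20.83
tool_pos: [0.442, 0.1207, 0.1641]
tool_rot: [0.328, -0.143, 0.932, 0.059]
contact_force: [-0.8, 0.5, -1.0]
gripper_width: 1.0
```

Emit:
jog_arm([
  [0.032, 0, -0.026, 0],
])

```text
time: 20.92
tool_pos: [0.4408, 0.1151, 0.1673]
tool_rot: [0.322, -0.144, 0.934, 0.058]
contact_force: [1.1, -0.3, 0.3]
gripper_width: 0.997
```

```bash
python3 -c "from h import *;st()"
```

```text
t 20.92 q [-0.0833 -1.0075  2.5124  0.295   1.0314 -2.0341] p [0.4408 0.1151 0.1673] x [-0.7504 -0.2324 -0.6188] y [-0.3072  0.9515  0.0152] tilt 38.24435757998891 az 18.99777399403492 w 0.997236669371501 F [ 1.0972 -0.3356  0.3369]
```

Emit:
jog_arm([
  [0.025, 0, -0.033, 0],
])

```text
time: 21.0
tool_pos: [0.4381, 0.1089, 0.1758]
tool_rot: [0.313, -0.146, 0.937, 0.058]
contact_force: [0.1, -0.1, 0.5]
gripper_width: 1.0
```

Emit:
jog_arm([
  [0.025, 0, -0.033, 0],
])

```text
time: 21.08
tool_pos: [0.4359, 0.1016, 0.188]
tool_rot: [0.306, -0.147, 0.939, 0.058]
contact_force: [-0.3, -0.2, -0.2]
gripper_width: 1.001
```

```bash
python3 -c "from h import *;st()"
```

```text
t 21.08 q [-0.1312 -1.0083  2.4686  0.3045  1.1219 -2.0661] p [0.4359 0.1016 0.188 ] x [-0.77   -0.2403 -0.5911] y [-0.3114  0.9501  0.0194] tilt 36.255751522835915 az 19.660942023288182 w 1.0014596840195191 F [-0.2661 -0.1866 -0.2294]
```

Emit:
jog_arm([
  [0.028, 0.015, -0.026, 0],
])

```text
time: 21.17
tool_pos: [0.431, 0.1085, 0.1941]
tool_rot: [0.298, -0.146, 0.942, 0.057]
contact_force: [0.0, 0.2, 0.3]
gripper_width: 1.002
```

Emit:
jog_arm([
  [0.028, 0.015, -0.026, 0],
])

```text
time: 21.25
tool_pos: [0.4231, 0.1197, 0.1974]
tool_rot: [0.288, -0.147, 0.945, 0.057]
contact_force: [0.7, 1.0, -0.2]
gripper_width: 1.001
```

Emit:
jog_arm([
  [0.028, 0.015, -0.026, 0],
])

```text
time: 21.33
tool_pos: [0.4143, 0.1319, 0.2024]
tool_rot: [0.277, -0.148, 0.948, 0.056]
contact_force: [0.3, 1.0, 0.5]
gripper_width: 1.003
```

Emit:
jog_arm([
  [0.028, 0.015, -0.026, 0],
])

```text
time: 21.42
tool_pos: [0.4044, 0.1452, 0.2091]
tool_rot: [0.268, -0.149, 0.95, 0.054]
contact_force: [0.4, 0.9, -0.0]
gripper_width: 0.998
```

Emit:
jog_arm([
  [0.028, 0.01, -0.026, 0],
])

```text
time: 21.5
tool_pos: [0.3945, 0.1553, 0.2173]
tool_rot: [0.258, -0.15, 0.953, 0.052]
contact_force: [0.8, -0.3, -0.7]
gripper_width: 0.997
```

Emit:
jog_arm([
  [0.028, 0.01, -0.026, 0],
])

```text
time: 21.58
tool_pos: [0.3836, 0.1656, 0.2266]
tool_rot: [0.249, -0.15, 0.956, 0.05]
contact_force: [0.3, -0.6, -0.0]
gripper_width: 1.001
```

```bash
python3 -c "from h import *;st()"
```

```text
t 21.58 q [ 0.1566 -1.0086  2.3735  0.1     1.2737 -1.7302] p [0.3836 0.1656 0.2266] x [-0.8314 -0.262  -0.4901] y [-0.3113  0.9501  0.0202] tilt 29.37323831643303 az 20.191629073500774 w 1.0006829850118313 F [ 0.3371 -0.581  -0.0462]
```

Emit:
jog_arm([
  [0.035, 0, -0.02, 0],
])

```text
time: 21.67
tool_pos: [0.3756, 0.1689, 0.2305]
tool_rot: [0.24, -0.151, 0.958, 0.047]
contact_force: [0.2, 0.2, 0.8]
gripper_width: 0.999
```

Emit:
jog_arm([
  [0.035, 0, -0.02, 0],
])

```text
time: 21.75
tool_pos: [0.3665, 0.1711, 0.2319]
tool_rot: [0.228, -0.151, 0.961, 0.043]
contact_force: [0.5, -0.2, -0.5]
gripper_width: 1.0
```

Emit:
jog_arm([
  [0.035, 0, -0.02, 0],
])

```text
time: 21.83
tool_pos: [0.3565, 0.1745, 0.2353]
tool_rot: [0.217, -0.15, 0.964, 0.039]
contact_force: [-0.4, -0.1, -0.2]
gripper_width: 1.003
```

Emit:
jog_arm([
  [0.035, 0, -0.02, 0],
])

```text
time: 21.92
tool_pos: [0.3455, 0.1789, 0.2405]
tool_rot: [0.207, -0.15, 0.966, 0.034]
contact_force: [-0.0, -0.3, -0.3]
gripper_width: 1.0
```

Emit:
jog_arm([
  [0.035, 0, -0.02, 0],
])

```text
time: 22.0
tool_pos: [0.3332, 0.1843, 0.2473]
tool_rot: [0.197, -0.149, 0.969, 0.029]
contact_force: [-0.5, 1.1, -0.5]
gripper_width: 0.998
```

Emit:
jog_arm([
  [0.035, 0, -0.02, 0],
])

```text
time: 22.08
tool_pos: [0.3192, 0.1906, 0.2555]
tool_rot: [0.188, -0.149, 0.971, 0.024]
contact_force: [-0.1, 0.1, -0.2]
gripper_width: 0.997
```

```bash
python3 -c "from h import *;st()"
```

```text
t 22.08 q [ 0.3643 -1.0086  2.2978 -0.0319  1.4733 -1.5133] p [0.3192 0.1906 0.2555] x [-0.8855 -0.2795 -0.3712] y [-0.2974  0.9547 -0.0093] tilt 21.7980358468763 az 15.971172586236822 w 0.9970470185903121 F [-0.0635  0.097  -0.1908]
```

Emit:
jog_arm([
  [0.036, -0.014, -0.014, 0],
])

```text
time: 22.17
tool_pos: [0.3125, 0.1872, 0.2607]
tool_rot: [0.178, -0.15, 0.972, 0.019]
contact_force: [-0.1, 0.3, 0.2]
gripper_width: 1.001
```

Emit:
jog_arm([
  [0.036, -0.014, -0.014, 0],
])

```text
time: 22.25
tool_pos: [0.3061, 0.1815, 0.265]
tool_rot: [0.167, -0.149, 0.975, 0.013]
contact_force: [-0.6, -0.2, -0.4]
gripper_width: 0.999
```

Emit:
jog_arm([
  [0.036, -0.014, -0.014, 0],
])

```text
time: 22.33
tool_pos: [0.2992, 0.1762, 0.2712]
tool_rot: [0.156, -0.148, 0.977, 0.007]
contact_force: [-0.4, -0.2, -0.3]
gripper_width: 1.002
```

Emit:
jog_arm([
  [0.036, -0.014, -0.014, 0],
])

```text
time: 22.42
tool_pos: [0.2918, 0.171, 0.2793]
tool_rot: [0.145, -0.147, 0.978, 0.001]
contact_force: [-0.1, -0.5, 0.7]
gripper_width: 0.996
```

Emit:
jog_arm([
  [0.036, -0.014, -0.014, 0],
])

```text
time: 22.5
tool_pos: [0.2838, 0.166, 0.289]
tool_rot: [0.135, -0.146, 0.98, -0.005]
contact_force: [0.0, -0.3, 0.3]
gripper_width: 1.003
```

Emit:
jog_arm([
  [0.036, -0.014, -0.014, 0],
])

```text
time: 22.58
tool_pos: [0.2753, 0.1609, 0.3003]
tool_rot: [0.124, -0.146, 0.981, -0.011]
contact_force: [-0.3, 0.7, -0.3]
gripper_width: 0.996
```

```bash
python3 -c "from h import *;st()"
```

```text
t 22.58 q [ 0.3678 -1.0087  2.2035 -0.0754  1.7072 -1.5168] p [0.2753 0.1609 0.3003] x [-0.9266 -0.2885 -0.2411] y [-0.2832  0.9574 -0.0571] tilt 14.344007574935693 az 3.5522852814737313 w 0.9964446807976367 F [-0.2848  0.6948 -0.2889]
```

Emit:
jog_arm([
  [-0.02, -0.04, 0, 0],
  [-0.02, -0.08, 0, 0],
  [-0.02, -0.12, 0, 0],
  [-0.02, -0.15, 0, 0],
  [-0.02, -0.15, 0, 0],
])

```text
time: 23.0
tool_pos: [0.3379, 0.0151, 0.3134]
tool_rot: [0.125, -0.137, 0.983, -0.014]
contact_force: [0.0, 0.7, -0.5]
gripper_width: 0.997
```

Emit:
jog_arm([
  [0.037, -0.01, -0.01, 0],
])

```text
time: 23.08
tool_pos: [0.3211, 0.0017, 0.3175]
tool_rot: [0.117, -0.145, 0.982, -0.009]
contact_force: [0.2, -1.0, -0.4]
gripper_width: 1.0
```

Emit:
jog_arm([
  [0.037, -0.01, -0.01, 0],
])

```text
time: 23.17
tool_pos: [0.3104, -0.0209, 0.3268]
tool_rot: [0.108, -0.147, 0.983, -0.008]
contact_force: [0.1, 0.2, -0.1]
gripper_width: 1.001
```

Emit:
jog_arm([
  [0.037, -0.01, -0.01, 0],
])

```text
time: 23.25
tool_pos: [0.2987, -0.0462, 0.3362]
tool_rot: [0.1, -0.148, 0.984, -0.005]
contact_force: [1.2, -0.3, 0.5]
gripper_width: 1.001
```

```bash
python3 -c "from h import *;st()"
```

```text
t 23.25 q [-0.5274 -1.0097  2.1382  0.122   1.8469 -2.3532] p [ 0.2987 -0.0462  0.3362] x [-0.9361 -0.2918 -0.1962] y [-0.2897  0.9563 -0.04  ] tilt 11.550499064529392 az 5.562009842286322 w 1.0008675118119323 F [ 1.2111 -0.2509  0.4521]
```

Emit:
jog_arm([
  [0.035, 0.018, -0.008, 0],
])

```text
time: 23.33
tool_pos: [0.2879, -0.049, 0.3451]
tool_rot: [0.089, -0.143, 0.986, -0.002]
contact_force: [-0.9, 0.3, -0.2]
gripper_width: 1.003
```

Emit:
jog_arm([
  [0.035, 0.018, -0.008, 0],
])

```text
time: 23.42
tool_pos: [0.2773, -0.0468, 0.356]
tool_rot: [0.078, -0.145, 0.986, 0.003]
contact_force: [0.3, -0.3, 0.5]
gripper_width: 0.996
```

Emit:
jog_arm([
  [0.035, 0.018, -0.008, 0],
])

```text
time: 23.5
tool_pos: [0.2659, -0.0461, 0.3684]
tool_rot: [0.068, -0.147, 0.987, 0.007]
contact_force: [-0.2, -0.5, -0.2]
gripper_width: 0.999
```

Emit:
jog_arm([
  [0.035, 0.014, -0.006, 0],
])

```text
time: 23.58
tool_pos: [0.2539, -0.0499, 0.3801]
tool_rot: [0.059, -0.149, 0.987, 0.011]
contact_force: [-0.1, -1.0, 0.2]
gripper_width: 1.001
```

Emit:
jog_arm([
  [0.035, 0.014, -0.006, 0],
])

```text
time: 23.67
tool_pos: [0.2407, -0.0552, 0.3921]
tool_rot: [0.05, -0.15, 0.987, 0.015]
contact_force: [-0.6, 0.3, -0.1]
gripper_width: 0.997
```

```bash
python3 -c "from h import *;st()"
```

```text
t 23.67 q [-0.6545 -1.009   2.0341  0.1052  2.0672 -2.4739] p [ 0.2407 -0.0552  0.3921] x [-0.9502 -0.2942 -0.1024] y [-0.2972  0.9547  0.0151] tilt 5.9414880140254045 az 25.635078098859157 w 0.9974196334959026 F [-0.562   0.2749 -0.1321]
```

Emit:
jog_arm([
  [-0.02, 0.04, 0, 0],
  [-0.02, 0.08, 0, 0],
  [-0.02, 0.12, 0, 0],
  [-0.02, 0.16, 0, 0],
  [-0.02, 0.16, 0, 0],
])

```text
time: 24.08
tool_pos: [0.2245, 0.108, 0.4016]
tool_rot: [0.046, -0.148, 0.988, 0.015]
contact_force: [1.2, 1.0, 0.3]
gripper_width: 0.997
```

Emit:
jog_arm([
  [0.037, 0.005, -0.004, 0],
])

```text
time: 24.17
tool_pos: [0.2078, 0.1157, 0.4112]
tool_rot: [0.035, -0.154, 0.987, 0.012]
contact_force: [0.9, 0.1, 0.0]
gripper_width: 0.996
```

Emit:
jog_arm([
  [0.037, 0.005, -0.004, 0],
])

```text
time: 24.25
tool_pos: [0.1914, 0.1203, 0.4248]
tool_rot: [0.027, -0.152, 0.988, 0.008]
contact_force: [-0.2, 0.0, 0.2]
gripper_width: 1.001
```

```bash
python3 -c "from h import *;st()"
```

```text
t 24.25 q [ 0.208  -1.0088  1.9739  0.0152  2.1212 -1.6594] p [0.1914 0.1203 0.4248] x [-0.9525 -0.2995 -0.0561] y [-0.3003  0.9538  0.0075] tilt 3.245763702926669 az 25.125386705333145 w 1.0013512117852543 F [-0.1986  0.0276  0.2048]
```

Emit:
jog_arm([
  [0.037, 0, -0.002, 0],
])

```text
time: 24.33
tool_pos: [0.1759, 0.123, 0.4375]
tool_rot: [0.02, -0.151, 0.988, 0.004]
contact_force: [-0.1, 0.8, 0.2]
gripper_width: 0.995
```

Emit:
jog_arm([
  [0.037, 0, -0.002, 0],
])

```text
time: 24.42
tool_pos: [0.1587, 0.1262, 0.4499]
tool_rot: [0.012, -0.15, 0.989, -0.001]
contact_force: [-0.3, 0.0, -1.0]
gripper_width: 1.0
```

```bash
python3 -c "from h import *;st()"
```

```text
t 24.42 q [ 0.3051 -1.0089  1.9275 -0.0059  2.1993 -1.5701] p [0.1587 0.1262 0.4499] x [-0.9548 -0.2963 -0.0237] y [-0.2962  0.9551 -0.0047] tilt 1.3841033063714383 az 6.073348193714137 w 0.9998988918649745 F [-0.3494  0.0451 -0.9834]
```

Emit:
jog_arm([
  [-0.031, 0.005, 0.023, -3],
  [-0.062, 0.01, 0.046, -6],
  [-0.094, 0.015, 0.07, -9],
  [-0.126, 0.02, 0.094, -11],
  [-0.158, 0.025, 0.117, -13],
])

```text
time: 24.83
tool_pos: [0.3076, 0.198, 0.3347]
tool_rot: [0.013, -0.261, 0.965, -0.001]
contact_force: [0.1, 0.2, 1.0]
gripper_width: 1.001
```

```bash
python3 - <<'E'
from h import *
p,M=st();print((np.array([.482,.282,.18])-p)@M)
E
```

```text
t 24.83 q [ 0.3727 -0.6634  1.9647 -0.0059  1.8153 -1.7287] p [0.3076 0.198  0.3347] x [-0.863  -0.5047 -0.0239] y [-0.5046  0.8633 -0.0096] tilt 1.4737763681946134 az 8.475387280011283 w 1.001397239387485 F [0.1426 0.228  0.9552]
[-0.1892 -0.014   0.1594]
```

Emit:
jog_arm([
  [-0.031, -0.002, 0.026, 0],
  [-0.063, -0.005, 0.053, 0],
  [-0.095, -0.007, 0.08, 0],
  [-0.127, -0.01, 0.106, 0],
  [-0.158, -0.012, 0.133, 0],
])

```text
time: 25.25
tool_pos: [0.4542, 0.2676, 0.2044]
tool_rot: [0.013, -0.26, 0.965, -0.001]
contact_force: [-0.0, 0.2, 1.8]
gripper_width: 1.0
```

Emit:
jog_arm([
  [-0.031, -0.002, 0.026, 0],
  [-0.031, -0.002, 0.026, 0],
])

```text
time: 25.42
tool_pos: [0.4807, 0.2805, 0.1698]
tool_rot: [0.005, -0.26, 0.966, -0.002]
contact_force: [-0.8, 0.8, -1.9]
gripper_width: 1.002
```

```bash
python3 - <<'E'
from h import *
import cv2
p,M=st();print((np.array([.482,.282,.024])-p)@M)
c=cams.get_calibration('wrist');f=cams.grab_frame('wrist');cv2.imwrite('pics/l1.png',f[:,:,::-1])
# measure: bright disc / dark bar inside it
g=cv2.cvtColor(f,cv2.COLOR_RGB2HSV);w=((g[...,1]<40)&(g[...,2]>200)).astype(np.uint8)
n,l,s,cc=cv2.connectedComponentsWithStats(w);i=1+np.argmax(s[1:,4]);m=(l==i).astype(np.uint8)
ct=max(cv2.findContours(m,cv2.RETR_EXTERNAL,cv2.CHAIN_APPROX_NONE)[0],key=len);e=cv2.fitEllipse(ct);print('disc',s[i],e,onz('wrist',*e[0],.018,c))
h=np.zeros_like(m);cv2.drawContours(h,[cv2.convexHull(ct)],-1,1,-1);d=((f.max(2)<70)&(h>0)).astype(np.uint8)
n,l,s2,_=cv2.connectedComponentsWithStats(d);j=1+np.argmax(s2[1:,4]);pts=np.argwhere(l==j)[:,::-1].astype(np.float32)
r=cv2.minAreaRect(pts);b=cv2.boxPoints(r);print('bar',r,b)
W=np.array([onz('wrist',*q,.052,c) for q in b]);print(W,W.mean(0))
E
```

```text
t 25.42 q [ 0.3979 -0.0949  1.8114 -0.0063  1.4163 -1.6981] p [0.4807 0.2805 0.1698] x [-0.8647 -0.5022 -0.0079] y [-0.5021  0.8648 -0.0073] tilt 0.6170322538132641 az -12.393649163890402 w 1.0024446622870544 F [-0.8148  0.7703 -1.8805]
[-0.0007  0.0018  0.1458]
disc [ 306  136   94   70 4067] ((350.2843017578125, 170.58731079101562), (59.086238861083984, 104.07192993164062), 111.08592987060547) [0.4381 0.2827 0.018 ]Traceback (most recent call last):
  File "<stdin>", line 10, in <module>
    return _wrapfunc(a, 'argmax', axis=axis, out=out, **kwds)
    return bound(*args, **kwds)
ValueError: attempt to get argmax of an empty sequence
```

View pics/l1.png

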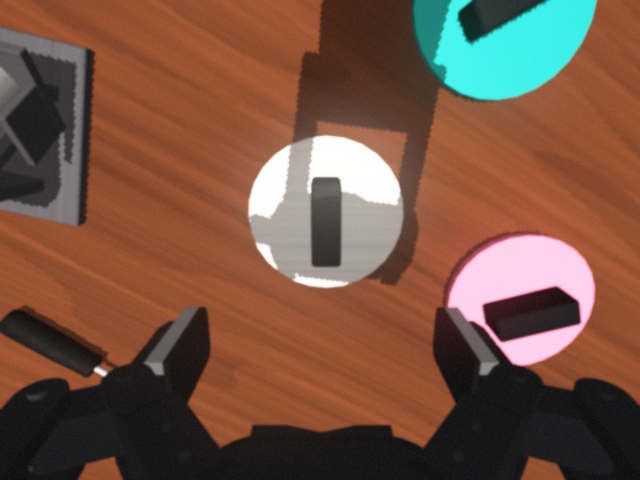

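The wrist view shows the white lid, disc centre about (326,212). Its bar is upright in the picture, x 311–342 and y 178–267, so the jaws are square to it.

```bash
python3 - <<'E'
from h import *
p,M=st()
d=onz('wrist',326,212,.018);b=onz('wrist',326,222,.050);print(d,b)
C=np.r_[(d[:2]+b[:2])/2,.024];print('shift',(C-p)@M)
E
```

```text
t 25.47 q [ 0.398  -0.1018  1.8119 -0.0064  1.42   -1.6982] p [0.4799 0.2801 0.1733] x [-0.8646 -0.5023 -0.0106] y [-0.5023  0.8647 -0.0077] tilt 0.750919648440655 az -6.064548807351548 w 0.9974504097436682 F [-0.515   0.799   0.7044]
[0.4793 0.2834 0.018 ] [0.4798 0.2835 0.05  ]
shift [0.0002 0.0042 0.1492]
```

Emit:
jog_arm([
  [0, 0.004, 0.04, 0],
  [0, 0.004, 0.08, 0],
  [0, 0.004, 0.11, 0],
  [0, 0.004, 0.12, 0],
  [0, 0.004, 0.12, 0],
])

```text
time: 25.88
tool_pos: [0.479, 0.283, 0.0572]
tool_rot: [0.009, -0.26, 0.966, -0.002]
contact_force: [-0.3, -0.3, 0.5]
gripper_width: 1.007
```

```bash
python3 - <<'E'
from h import *
p,M=st();print('shift',(np.array([.4796,.2835,.024])-p)@M)
E
```

```text
t 25.88 q [ 0.4036  0.0125  1.9058 -0.0071  1.2054 -1.6911] p [0.479  0.283  0.0572] x [-0.8645 -0.5024 -0.0169] y [-0.5024  0.8646 -0.0087] tilt 1.0907400850253943 az 2.8050916405128192 w 1.0071353955281772 F [-0.2656 -0.3487  0.538 ]
shift [-0.0002  0.0004  0.0332]
```

Emit:
jog_arm([
  [0, 0, 0.015, 0],
  [0, 0, 0.028, 0],
  [0, 0, 0.032, 0],
  [0, 0, 0.032, 0],
])

```text
time: 26.22
tool_pos: [0.4809, 0.2833, 0.0267]
tool_rot: [0.011, -0.26, 0.966, -0.002]
contact_force: [-0.7, 0.2, -0.3]
gripper_width: 1.003
```

Emit:
jog_arm([
  [0, 0, 0, 0],
  [0, 0, 0, 0],
  [0, 0, 0, 0],
  [0, 0, 0, 0],
  [0, 0, 0, 0],
], fingers=0)

```text
time: 26.63
tool_pos: [0.481, 0.2833, 0.0265]
tool_rot: [0.011, -0.26, 0.966, -0.002]
contact_force: [-0.7, -0.4, -0.5]
gripper_width: 0.302
```

Emit:
jog_arm([
  [0, 0, 0, 0],
  [0, 0, 0, 0],
])

```text
time: 26.8
tool_pos: [0.4807, 0.2832, 0.0261]
tool_rot: [0.011, -0.26, 0.966, -0.002]
contact_force: [-0.5, -0.5, 0.0]
gripper_width: 0.007
```

```bash
python3 -c "from h import *;st()"
```

```text
t 26.8 q [ 0.4028  0.0563  1.9193 -0.0074  1.1455 -1.6913] p [0.4807 0.2832 0.0261] x [-0.8645 -0.5023 -0.0195] y [-0.5022  0.8647 -0.0092] tilt 1.2336544827431868 az 4.913955111559686 w 0.006754190982845178 F [-0.5472 -0.4537  0.035 ]
```

The fingers closed completely, so the bar was missed. I'll check where the lid is now.

```bash
cat >> h.py <<'E'
def lidfind(f,box):
    import cv2
    x0,y0,x1,y1=box;g=cv2.cvtColor(f[y0:y1,x0:x1],cv2.COLOR_RGB2HSV)
    w=((g[...,1]<60)&(g[...,2]>90)).astype(np.uint8);n,l,s,c=cv2.connectedComponentsWithStats(w);i=1+np.argmax(s[1:,4])
    return s[i]+[x0,y0,0,0,0],c[i]+[x0,y0]
E
python3 - <<'E'
from h import *
import cv2
a=cv2.imread('pics/top0.png')[:,:,::-1];print(lidfind(a,(160,210,300,330)))
f=cams.grab_frame('top');cv2.imwrite('pics/t2.png',f[:,:,::-1]);print(lidfind(f,(160,210,300,330)))
b=cv2.imread('pics/scene0.png')[:,:,::-1];print(lidfind(b,(350,230,465,310)))
g=cams.grab_frame('scene');cv2.imwrite('pics/s3.png',g[:,:,::-1]);print(lidfind(g,(350,230,465,310)))
y=g[225:305:4,360:460:2].mean(2).astype(int);print('\n'.join(''.join(' .:-=+*#%@'[min(9,v*10//256)] for v in r) for r in y))
E
```

```text
(array([ 188,  241,   65,   64, 2941]), array([220.1819, 272.6556]))
(array([222, 241,  31,  58, 950]), array([239.0295, 269.6305]))
(array([ 376,  245,   65,   48, 2158]), array([407.7178, 269.4351]))
(array([ 376,  237,   65,   55, 1960]), array([407.4423, 269.3352]))
=--::--:-::::-::::--=-::::::::::*+::=####+-==+++=+
===-:--:-::::-::::::::::::::::::::-+++=---=+===+==
====-:-::-:::-:-:-:-:::::::::::::::::--===========
+++++=----------:---:::::::---=============+======
=+===------:-:--------::-+++=-=++++++++=++++++++++
=====-::------::--:-::::-+++---=++++++++++++++++++
++++++=-------*@@@#:::::=*=#@@*=:==+++++++++++++++
===+==+=---=**@@@@+::::-++-@@@@@@#=====+++++=+==++
+=++=++==%@#***@@@=::::::::::=*******++=++++++++++
========@@@@%******-:::::::::::+*******===+=++++=+
========@@@@@********-:::::::::=********-=========
========%@@@@**********::::::::+********=--=++=+++
=========%@@@***********=:::::-*********=---=+===+
====+====-*@@@@@**********++******####@*----======
==========--*%@@@@%*******##@@@@@@@@@@*------+====
============--=*#%@@@%@@@@@@@@@@@@@#+-=+++=+===+==
================---++*########*++=--=============+
===================------:-------=========+=======
==+==========+====================================
=================+=================+=+============
```

```bash
python3 - <<'E'
from h import *
import cv2
f=cams.grab_frame('wrist');cv2.imwrite('pics/w9.png',f[:,:,::-1])
def asc(im,x0,y0,x1,y1,dx,dy):
    y=cv2.resize(im[y0:y1,x0:x1].mean(2).astype(np.float32),((x1-x0)//dx,(y1-y0)//dy),interpolation=cv2.INTER_AREA)
    print('\n'.join(f'{y0+i*dy:4d} '+''.join(' .:-=+*#%@'[min(9,int(v)*10//256)] for v in r) for i,r in enumerate(y)))
asc(f,120,160,520,480,5,9)
print('proj bar top corners',[proj('wrist',[.4796+sx*.035*.8627-sy*.012*.5057,.2835+sx*.035*.5057+sy*.012*.8627,.052])[0] for sx in(-1,1) for sy in(-1,1)], 'tcp',proj('wrist',st()[0]))
g=cams.grab_frame('scene');asc(g,370,200,450,300,1,2)
E
```

```text
160 ::::::::::::::::::::::-----==+++++#@@@@@@@@@@@@@@@@@@%*=---------:........::----
 169 :::::::::::::::::------+##++++++++%@@@@@@@@@@@@@@@@@@@@@#+-------:.......:--:::-
 178 ::::::::::::--::::---+%@@#+++++++*@@@@@@@@@@@@@@@@@@@@@@@@%+-----::.....::-----:
 187 :::::::::::::------=%@@@@*+++++++*@@@@@@@@@@@@@@@@@@@@@@@@@@%+--::::....:--:::--
 196 :::::::::::::-----*@@@@@@*+++++++#@@@@@@@@@@@@@@@@@@@@@@@@@@@@#-::::....:::-::::
 205 :::::::::::------#@@@@@@%++++++++%@@@@@@@@@@@@@@@@@@@@@@@@@@@@@#:::::..:--::::::
 214 :-::::::::::----#@@@@@@@%++++++++#%#========+#%%@@@@@@@@@@@@@@@@*::::.:-------::
 223 :::-----:::::--*@@@@@@@@*++++++++++::::::::::-++*#*#@@@@@@@@@@@@%-:::.:---------
 232 :::::----------%@@@@@@%*++++++++++-:::::::::::+++++++*+**######%#=::.:----------
 241 :::::::-------+@@@@@@%++++++++++++-........:::=+++++++++++++++++++-..:----------
 250 :::::::::-----%@@@@@%+++++++++++++-...........=++++++++++++++++++==..:::--------
 259 :::::::::::---%@@@#*++++++++++++++-...........=+++++++++++++++++++=...::::::::::
 268 ::::::-:::::--%@@@#++++++++++++++=-...........=+++++++++++++++++
[... 5910 characters left out ...]
----=----===
 284 =============----=++*#%%@@@@@@%##%%%@@@@@@@@@@@@@@@@@@@@@@@@%#*==-===+==========
 286 ================-----=++*##%%%%%@@@@@@@@@@@@@@@@@@@@@@@%%#*++=---==+++++++++++++
 288 ===================------=+++****####%%%%%%%%%%%####***+==------============+===
 290 =======================---------=====++++++++++++===-------=====================
 292 ===========================----------------------------===============+=========
 294 ========================================--===-==================================
 296 =====+==========================================================================
 298 ====++===============+==+=======+===+===========================================
```

```bash
python3 - <<'E'
from h import *
p,M=st(False);z=M[:,2]
for n in('scene','wrist','top'):
    print(n,'tcp',proj(n,p),'grasp',proj(n,p-.019*z),'fingerbase',proj(n,p-.06*z))
    u=np.array([.8627,.5057,0]);v=np.array([-.5057,.8627,0]);c=np.array([.4796,.2835,0])
    for zz in(.018,.052): print(zz,[proj(n,c+[0,0,zz]+sx*.035*u+sy*.012*v)[0].round(0).tolist() for sx,sy in((-1,-1),(-1,1),(1,1),(1,-1))])
E
```

```text
scene tcp [[407.7976 262.4857]] grasp [[408.7286 255.2797]] fingerbase [[410.8034 239.2212]]
0.018 [[394.0, 257.0], [404.0, 254.0], [422.0, 273.0], [412.0, 277.0]]
0.052 [[395.0, 245.0], [405.0, 242.0], [424.0, 261.0], [414.0, 264.0]]
wrist tcp [[321.1394 283.5526]] grasp [[321.1597 300.8037]] fingerbase [[321.223  354.4717]]
0.018 [[298.0, 208.0], [348.0, 208.0], [345.0, 336.0], [301.0, 336.0]]
0.052 [[292.0, 228.0], [353.0, 228.0], [349.0, 377.0], [296.0, 377.0]]
top tcp [[219.5212 272.5222]] grasp [[217.7903 271.8426]] fingerbase [[213.8293 270.2873]]
0.018 [[233.0, 285.0], [223.0, 290.0], [208.0, 262.0], [217.0, 257.0]]
0.052 [[230.0, 284.0], [220.0, 289.0], [204.0, 260.0], [214.0, 254.0]]
```

Emit:
jog_arm([
  [0, 0, -0.03, 0],
  [0, 0, -0.06, 0],
  [0, 0, -0.08, 0],
  [0, 0, -0.08, 0],
])

```text
time: 27.33
tool_pos: [0.4824, 0.2845, 0.112]
tool_rot: [0.015, -0.26, 0.965, -0.001]
contact_force: [1.2, 0.5, 1.9]
gripper_width: -0.0
```

```bash
python3 - <<'E'
from h import *
import cv2
p,M=st();z=M[:,2]
g=cams.grab_frame('scene');cv2.imwrite('pics/s4.png',g[:,:,::-1])
print('tcp',proj('scene',p),'grasp',proj('scene',p-.019*z));c=np.array([.4796,.2835])
y=g[206:282:2,380:440].mean(2).astype(int);print('\n'.join(f'{206+2*i} '+''.join(' .:-=+*#%@'[min(9,v*10//200)] for v in r) for i,r in enumerate(y)))
b=cv2.imread('pics/scene0.png')[:,:,::-1];y=b[236:282:2,380:440].mean(2).astype(int);print('start');print('\n'.join(f'{236+2*i} '+''.join(' .:-=+*#%@'[min(9,v*10//200)] for v in r) for i,r in enumerate(y)))
E
```

```text
t 27.33 q [ 0.4038 -0.0509  1.8698 -0.007   1.2925 -1.6913] p [0.4824 0.2845 0.112 ] x [-0.8643 -0.5022 -0.0292] y [-0.5021  0.8648 -0.0104] tilt 1.7744103944413725 az 10.613319448538228 w -0.00045861127547400227 F [1.2106 0.4956 1.8811]
tcp [[413.0116 229.7227]] grasp [[414.0038 221.7488]]
206 ---=--=---==++++#@@@@@@@@@@%+-----=*#%*+#*+-::-:-#@@@@@@@@@@
208 ----------==+++++*#@@@@@@@@%+-----+*##+*#*=-:-::=#@@@@@@@@@@
210 =---------=++++++++*%@@@@@@#=-----+##*+*%*=-::-=*%@@@@@@@@@@
212 -=--==-=--=+++++++++*%@@@@@#=----=+##*+*#+-:-=*%@@@@@@@@@@@@
214 -----===--=++++++++++*%@@@@%+----=*#%**#*=-+#@@@@@@@@@@@@@@@
216 ---==-=--===+++++++++++#@@@@*=--=+*##**#**#@@@@@@@@@@@@@@@@@
218 -===========++++++++++++*%@@%+++**##*+*#%@@@@@@@@@@@@@@@@@@@
220 =-=-=====--==++++++++++++*#@@@@@@#*++*%@@@@@@@@@@@@@@@@@@@@@
222 ---=----==-====++++++++*++*#@@@@@@@@@@@@@@@@@@@@@@@@@@@@@@@@
224 --==--=-=-=-=--==+++++++++++*%@@@@@@@@@@@@@@@@@@@@@@@@@@@@@@
226 ---==--=---=--=-=-=++++++++++*##**#%@@@@@@@@@@@@@@@@@@@@@@@%
228 -=--=-----------==-====++++***+++*++#@@@@@@@@@@@@@@@@%%##**+
230 -=-==--=-=-==--=====--==
[... 2462 characters left out ...]
@@@@@@@%=-===================+%@@@@@@@@@@@@@@@@#**
262 @@@@@@@@@@@@@@@@@@@#=-===================+@@@@@@@@@@@@@@@@@*
264 @@@@@@@@@@@@@@@@@@@@@#=-====-=============%@@@@@@@@@@@@@@@@@
266 @@@@@@@@@@@@@@@@@@@@@@@#=-==============-+@@@@@@@@@@@@@@@@@@
268 @@@@@@@@@@@@@@@@@@@@@@@@@*====-=========-*@@@@@@@@@@@@@@@@@@
270 @@@@@@@@@@@@@@@@@@@@@@@@@@@+--==-=======-#@@@@@@@@@@@@@@@@@@
272 @@@@@@@@@@@@@@@@@@@@@@@@@@@@#=--=======-+@@@@@@@@@@@@@@@@@@@
274 @@@@@@@@@@@@@@@@@@@@@@@@@@@@@@#=-==---=+#@@@@@@@@@@@@@@@@@@@
276 @@@@@@@@@@@@@@@@@@@@@@@@@@@@@@@@#+*%@@@@@@@@@@@@@@@@@@@@@@@@
278 *#@@@@@@@@@@@@@@@@@@@@@@@@@@@@@@@@@@@@@@@@@@@@@@@@@@@@@@@@@*
280 =+*#@@@@@@@@@@@@@@@@@@@@@@@@@@@@@@@@@@@@@@@@@@@@@@@@@@@@@#++
```

The scene picture shows the finger tips about 22 mm above the reported TCP, so the grasp was simply too high. That also fits the extra depth the cup needed. I'll open, check the centring, and go 22 mm lower.

Emit:
jog_arm([
  [0, 0, 0, 0],
  [0, 0, 0, 0],
  [0, 0, 0, 0],
  [0, 0, 0, 0],
  [0, 0, 0, 0],
], fingers=1)

```text
time: 27.8
tool_pos: [0.4783, 0.2827, 0.1048]
tool_rot: [0.01, -0.26, 0.966, -0.002]
contact_force: [-0.1, -0.4, -0.0]
gripper_width: 0.705
```

```bash
python3 - <<'E'
from h import *
import cv2
p,M=st();f=cams.grab_frame('wrist');cv2.imwrite('pics/w10.png',f[:,:,::-1]);g=f.mean(2)
for r in range(160,330,10):
    d=np.where(g[r,240:400]<60)[0]+240;print(r,(d.min(),d.max(),len(d)) if len(d) else None,end='; ')
print();print('tcp',proj('wrist',p),'shift',(np.array([.4796,.2835,.004])-p)@M)
E
```

```text
t 27.8 q [ 0.4037 -0.0453  1.8769 -0.007   1.2917 -1.6913] p [0.4783 0.2827 0.1048] x [-0.8646 -0.5022 -0.0173] y [-0.5021  0.8648 -0.0089] tilt 1.1176054655118293 az 2.856189504049015 w 0.7051268396178639 F [-0.1473 -0.3961 -0.0442]
160 None; 170 None; 180 None; 190 None; 200 None; 210 None; 220 None; 230 None; 240 None; 250 (np.int64(306), np.int64(337), 24); 260 (np.int64(304), np.int64(338), 33); 270 (np.int64(305), np.int64(338), 33); 280 (np.int64(306), np.int64(338), 33); 290 (np.int64(306), np.int64(337), 30); 300 (np.int64(240), np.int64(399), 39); 310 (np.int64(240), np.int64(399), 8); 320 (np.int64(240), np.int64(399), 10); 
tcp [[321.1621 282.9124]] shift [0.0003 0.0009 0.1008]
```

Emit:
jog_arm([
  [0, 0, 0.03, 0],
  [0, 0, 0.06, 0],
  [0, 0, 0.08, 0],
  [0, 0, 0.09, 0],
  [0, 0, 0.09, 0],
])

```text
time: 28.27
tool_pos: [0.4786, 0.2821, 0.0128]
tool_rot: [0.008, -0.26, 0.966, -0.002]
contact_force: [0.4, -0.4, -0.2]
gripper_width: 0.998
```

Emit:
jog_arm([
  [0, 0, 0.005, 0],
  [0, 0, 0.009, 0],
  [0, 0, 0.009, 0],
])

```text
time: 28.52
tool_pos: [0.4818, 0.2835, 0.0077]
tool_rot: [0.011, -0.26, 0.966, -0.002]
contact_force: [0.3, -0.4, -0.2]
gripper_width: 0.999
```

Emit:
jog_arm([
  [0, 0, 0, 0],
  [0, 0, 0, 0],
  [0, 0, 0, 0],
  [0, 0, 0, 0],
  [0, 0, 0, 0],
], fingers=0)

```text
time: 28.93
tool_pos: [0.4813, 0.2833, 0.0074]
tool_rot: [0.011, -0.26, 0.966, -0.002]
contact_force: [0.7, -0.4, 0.0]
gripper_width: 0.294
```

Emit:
jog_arm([
  [0, 0, 0, 0],
  [0, 0, 0, 0],
  [0, 0, 0, 0],
])

```text
time: 29.18
tool_pos: [0.4816, 0.2835, 0.0076]
tool_rot: [0.011, -0.26, 0.966, -0.002]
contact_force: [-0.7, 0.1, 4.5]
gripper_width: 0.263
```

```bash
python3 -c "from h import *;st()"
```

```text
t 29.18 q [ 0.4025  0.0847  1.9251 -0.0074  1.1104 -1.6912] p [0.4816 0.2835 0.0076] x [-0.8645 -0.5022 -0.0204] y [-0.5021  0.8648 -0.0092] tilt 1.2836175013478064 az 5.889995218002067 w 0.26304735962647025 F [-0.6939  0.1264  4.5092]
```

Gripped, with an opening of about 22–24 mm. I'll lift, and refine the canister centre from the first pictures by matching the black ring.

Emit:
jog_arm([
  [0, 0, -0.02, 0],
  [0, 0, -0.05, 0],
  [0, 0, -0.09, 0],
  [0, 0, -0.13, 0],
  [0, 0, -0.17, 0],
])

```text
time: 29.6
tool_pos: [0.476, 0.2823, 0.1767]
tool_rot: [0.009, -0.26, 0.966, -0.002]
contact_force: [1.7, 0.7, -3.1]
gripper_width: 0.267
```

Emit:
jog_arm([
  [0, 0, -0.02, 0],
  [0, 0, -0.02, 0],
])

```text
time: 29.77
tool_pos: [0.4798, 0.2841, 0.2032]
tool_rot: [0.016, -0.26, 0.965, -0.001]
contact_force: [0.9, 0.5, -1.7]
gripper_width: 0.261
```

```bash
python3 - <<'E'
from h import *
import cv2
st()
def search(n,im,c=None,cx=(.54,-.263),z=.098):
    g=cv2.GaussianBlur(im.mean(2).astype(np.float32),(0,0),1);c=c or cams.get_calibration(n);a=np.linspace(0,2*np.pi,240,endpoint=False);best=[]
    def ring(x,y,r): 
        q=proj(n,np.c_[x+r*np.cos(a),y+r*np.sin(a),0*a+z],c).astype(np.float32);return cv2.remap(g,q[:,:1],q[:,1:],cv2.INTER_LINEAR).ravel()
    for dx in np.arange(-.015,.0151,.001):
        for dy in np.arange(-.015,.0151,.001):
            x,y=cx[0]+dx,cx[1]+dy;best.append((np.mean(ring(x,y,.062))-.5*np.mean(ring(x,y,.070))-.5*np.mean(ring(x,y,.054)),x,y))
    best.sort();print(n,np.array(best[:6]))
for n in('top','scene'): search(n,cv2.imread(f'pics/{n}0.png')[:,:,::-1])
E
```

```text
t 29.77 q [ 0.405  -0.1315  1.789  -0.0069  1.4534 -1.6914] p [0.4798 0.2841 0.2032] x [-0.8642 -0.5022 -0.0296] y [-0.5022  0.8647 -0.0105] tilt 1.7994862479059184 az 10.637234479291369 w 0.26064775726900363 F [ 0.8538  0.5261 -1.7204]
top [[-28.2164   0.539   -0.264 ]
 [-28.1787   0.538   -0.264 ]
 [-27.4074   0.538   -0.265 ]
 [-27.1012   0.539   -0.265 ]
 [-27.0679   0.539   -0.263 ]
 [-26.5778   0.538   -0.263 ]]
scene [[-49.0081   0.546   -0.263 ]
 [-48.951    0.547   -0.262 ]
 [-48.8532   0.546   -0.262 ]
 [-48.849    0.547   -0.263 ]
 [-47.005    0.545   -0.263 ]
 [-46.7844   0.546   -0.264 ]]
```

Emit:
jog_arm([
  [0.005, -0.025, -0.03, 0],
  [0.012, -0.06, -0.05, 0],
  [0.02, -0.1, -0.058, 0],
  [0.027, -0.139, -0.058, 0],
  [0.035, -0.178, -0.058, 0],
])

```text
time: 30.18
tool_pos: [0.5344, 0.1097, 0.2536]
tool_rot: [0.009, -0.26, 0.965, -0.002]
contact_force: [0.7, -0.3, -3.0]
gripper_width: 0.261
```

Emit:
jog_arm([
  [0.008, -0.039, 0, 0],
  [0.016, -0.078, 0, 0],
  [0.024, -0.117, 0, 0],
  [0.032, -0.156, 0, 0],
  [0.039, -0.195, 0, 0],
])

```text
time: 30.6
tool_pos: [0.5979, -0.0787, 0.2528]
tool_rot: [0.008, -0.26, 0.966, -0.001]
contact_force: [0.8, 0.9, -2.8]
gripper_width: 0.263
```

Emit:
jog_arm([
  [0.008, -0.039, 0, 0],
  [0.016, -0.078, 0, 0],
  [0.024, -0.117, 0, 0],
  [0.025, -0.129, 0, 0],
  [0.025, -0.129, 0, 0],
])

```text
time: 31.02
tool_pos: [0.6413, -0.204, 0.2528]
tool_rot: [0.008, -0.258, 0.966, -0.0]
contact_force: [-0.4, 0.7, -2.6]
gripper_width: 0.263
```

Emit:
jog_arm([
  [0, 0, 0, 0],
  [0, 0, 0, 0],
])

```text
time: 31.18
tool_pos: [0.6414, -0.1997, 0.2554]
tool_rot: [0.009, -0.26, 0.965, -0.001]
contact_force: [0.5, 0.1, -3.4]
gripper_width: 0.261
```

```bash
python3 - <<'E'
from h import *
import cv2
p,M=st();c=cams.get_calibration('wrist');f=cams.grab_frame('wrist');cv2.imwrite('pics/w11.png',f[:,:,::-1])
print(proj('wrist',[[.542,-.2635,.098]],c))
a=np.radians(np.arange(0,360,30));print(proj('wrist',np.c_[.542+.062*np.cos(a),-.2635+.062*np.sin(a),0*a+.098],c).astype(int).tolist())
y=cv2.resize(f.mean(2).astype(np.float32),(107,40),interpolation=cv2.INTER_AREA);print('\n'.join(f'{12*i:4d} '+''.join(' .:-=+*#%@'[min(9,int(v)*10//256)] for v in r) for i,r in enumerate(y[:30])))
E
```

```text
t 31.18 q [-0.4175  0.1242  1.4476  0.0109  1.5548 -2.5153] p [ 0.6414 -0.1997  0.2554] x [-0.8642 -0.5028 -0.0176] y [-0.5028  0.8644 -0.0058] tilt 1.0646013085472044 az 11.852651709182778 w 0.2607686002349238 F [ 0.451   0.0539 -3.4231]
[[315.6985  61.9448]]
[[278, 132], [315, 143], [353, 133], [382, 104], [394, 62], [386, 17], [357, -17], [315, -30], [273, -17], [244, 16], [236, 61], [249, 103]]
   0 :::::::::::::::::::::::::::::::::::::::::..-:::::----=++-:::::=:::::::::::::::::::::::::::::::.............
  12 ::::::::::::::::::::::::::::::::::::::::.:-::::=#%*%@*##*#+-:::=:::::::::::::::::::::::::::................
  24 :::::::::::::::::::::::::::::::::::::::..-:::-+#*++%@%**#@@@*-:-=.::::::::::::::::::::::...................
  36 :::::::::::::::::::::::::::::::::::::::.::::=%#*%%@@@@@@@@%#%*--=-::::::::::::::::::::.....................
  48 :::::::::::::::::::::::::::::::::::::::.-::-*#+*@@@@@@@@@@#****---:::::::::::::::::........................
  60 :::::::::::::::::::::::::::::::::::::::.-::-%@@@@@@@@@@@@@@@@@#-=-::::::::::::::...........................
  72 :::::::::::::::
[... 1991 characters left out ...]
-----:..::-=++***+++**
 288 ==-:::-:::::::::::::::::-----=@@*=============--.          :-=================-::::::::::::..-+*****+==-::=
 300 ****+=--:---::::::::::::::----%@#==========-::::.          .::::-=============-::::::::::::::-+*****++=----
 312 ****###*+=------::::::::::::--+@%+===+++++:..::.            ::...-===========-:::::::::::::::::::::::::::::
 324 ***#########*+=-----::::::::::-*@%%%%%%@@*..:::.            .::. .==========-::::::::::::::::::::::::::::::
 336 *****##***##*****+=----::::::::-*@@@@@@%+:...:-.            ::.   .-=======-:::::::::::::::::::::::::::::::
 348 ********************++=----::....:=%%#*:........                    :--=-.   ..  ..::::::::::::::::::::::::
```

```bash
cat > ring.py <<'E'
from h import *
import cv2
f=cv2.imread('pics/w11.png')[:,:,::-1];st()
g=cv2.GaussianBlur(f.mean(2).astype(np.float32),(0,0),1)
import json
c=cams.get_calibration('wrist')
for th in range(0,360,20):
    a=np.radians(th);r=np.arange(.046,.0801,.002)
    q=proj('wrist',np.c_[.542+r*np.cos(a),-.2635+r*np.sin(a),0*r+.098],c).astype(np.float32)
    if q.min()<2 or q[:,1].max()>140: continue
    print(th,q[8].astype(int),cv2.remap(g,q[:,:1],q[:,1:],cv2.INTER_LINEAR).ravel().astype(int).tolist())
E
python3 ring.py
```

```text
t 31.23 q [-0.4169  0.1233  1.4473  0.0108  1.5547 -2.5154] p [ 0.6416 -0.1994  0.2562] x [-0.8639 -0.5034 -0.0183] y [-0.5034  0.864  -0.007 ] tilt 1.1226994432523483 az 9.396645674736181 w 0.2616724995308998 F [-0.2331 -0.6292 -2.6323]
80 [373 115] [247, 240, 178, 113, 128, 163, 96, 74, 97, 90, 82, 80, 75, 62, 55, 53, 52, 51]
100 [388  90] [242, 178, 105, 97, 109, 155, 103, 65, 81, 93, 87, 84, 83, 82, 80, 79, 78, 75]
120 [394  61] [171, 92, 86, 86, 88, 132, 127, 60, 57, 73, 78, 74, 70, 66, 66, 67, 69, 70]
140 [391  31] [81, 78, 79, 78, 77, 104, 153, 69, 49, 61, 75, 76, 74, 73, 73, 72, 70, 69]
280 [240  30] [64, 64, 65, 64, 64, 78, 132, 60, 28, 38, 55, 61, 61, 61, 61, 60, 61, 61]
300 [237  61] [68, 67, 66, 66, 69, 114, 138, 49, 37, 53, 68, 69, 69, 67, 67, 64, 65, 65]
320 [243  90] [103, 78, 76, 76, 82, 133, 113, 47, 57, 77, 76, 74, 74, 74, 74, 75, 73, 71]
340 [257 114] [238, 178, 98, 88, 103, 142, 82, 57, 89, 90, 78, 77, 80, 81, 78, 74, 74, 74]
```

Emit:
jog_arm([
  [0.03, -0.001, 0.015, 0],
  [0.06, -0.003, 0.035, 0],
  [0.09, -0.004, 0.06, 0],
  [0.115, -0.005, 0.09, 0],
  [0.121, -0.0055, 0.119, 0],
])

```text
time: 31.65
tool_pos: [0.5405, -0.2665, 0.1357]
tool_rot: [0.01, -0.26, 0.966, -0.003]
contact_force: [1.2, -0.5, -3.6]
gripper_width: 0.261
```

Emit:
jog_arm([
  [0, 0, 0, 0],
  [0, 0, 0, 0],
  [0, 0, 0, 0],
])

```text
time: 31.9
tool_pos: [0.5446, -0.2658, 0.1386]
tool_rot: [0.012, -0.261, 0.965, -0.003]
contact_force: [0.7, 0.2, -3.1]
gripper_width: 0.262
```

```bash
python3 - <<'E'
from h import *
p,M=st();print('shift to .5423,-.2645,.105',(np.array([.5423,-.2645,.105])-p)@M)
E
```

```text
t 31.9 q [-0.5839  0.0383  1.7344  0.0141  1.3489 -2.6855] p [ 0.5446 -0.2658  0.1386] x [-0.8637 -0.5036 -0.0212] y [-0.5035  0.8639 -0.0119] tilt 1.3938538313946534 az 1.038312105944726 w 0.26213320359224357 F [ 0.6703  0.2092 -3.0729]
shift to .5423,-.2645,.105 [0.002  0.0027 0.0336]
```

Emit:
jog_arm([
  [0.001, 0.0015, 0.012, 0],
  [0.002, 0.0025, 0.024, 0],
  [0.002, 0.0025, 0.032, 0],
  [0.002, 0.0025, 0.032, 0],
])

```text
time: 32.23
tool_pos: [0.5394, -0.2638, 0.1014]
tool_rot: [0.009, -0.26, 0.965, -0.0]
contact_force: [-0.4, 0.1, -3.9]
gripper_width: 0.264
```

```bash
python3 - <<'E'
from h import *
p,M=st();print('shift to .5423,-.2645,.096',(np.array([.5423,-.2645,.096])-p)@M)
E
```

```text
t 32.23 q [-0.5857  0.0662  1.7705  0.0139  1.2927 -2.687 ] p [ 0.5394 -0.2638  0.1014] x [-0.8643 -0.5027 -0.0174] y [-0.5027  0.8644 -0.005 ] tilt 1.0365808476698326 az 14.082036776609687 w 0.26440531270998213 F [-0.4173  0.1162 -3.8788]
shift to .5423,-.2645,.096 [-0.0021 -0.002   0.0055]
```

Emit:
jog_arm([
  [0, 0, 0.003, 0],
  [0, 0, 0.006, 0],
  [0, 0, 0.008, 0],
])

```text
time: 32.48
tool_pos: [0.541, -0.2653, 0.0963]
tool_rot: [0.011, -0.26, 0.966, -0.002]
contact_force: [0.0, -0.2, -2.7]
gripper_width: 0.262
```

```bash
python3 - <<'E'
from h import *
p,M=st();print('shift to .5423,-.2645,.088',(np.array([.5423,-.2645,.088])-p)@M)
E
```

```text
t 32.48 q [-0.5862  0.0729  1.7726  0.014   1.2789 -2.687 ] p [ 0.541  -0.2653  0.0963] x [-0.8645 -0.5022 -0.0196] y [-0.5021  0.8648 -0.0095] tilt 1.247526505078628 az 4.279587463386464 w 0.262145103537158 F [ 0.0143 -0.1687 -2.7141]
shift to .5423,-.2645,.088 [-0.0013  0.0001  0.0083]
```

The plug is inside the ring with no side force. Now I'll press it home.

Emit:
jog_arm([
  [-0.001, 0, 0.003, 0],
  [-0.001, 0, 0.006, 0],
  [-0.001, 0, 0.008, 0],
  [-0.001, 0, 0.008, 0],
])

```text
time: 32.82
tool_pos: [0.5419, -0.2655, 0.0936]
tool_rot: [0.01, -0.26, 0.965, -0.002]
contact_force: [-12.6, 4.4, 19.1]
gripper_width: 0.265
```

Emit:
jog_arm([
  [0, 0, 0.003, 0],
  [0, 0, 0.004, 0],
  [0, 0, 0.004, 0],
])

```text
time: 33.07
tool_pos: [0.5416, -0.2658, 0.0926]
tool_rot: [0.009, -0.26, 0.965, -0.002]
contact_force: [-22.2, 7.3, 32.5]
gripper_width: 0.266
```

```bash
python3 -c "from h import *;st()"
```

```text
t 33.07 q [-0.5851  0.0798  1.7717  0.0113  1.2743 -2.6861] p [ 0.5416 -0.2658  0.0926] x [-0.8642 -0.5029 -0.0166] y [-0.5028  0.8644 -0.0093] tilt 1.0919076240719208 az 0.9767832266453041 w 0.2664415490384978 F [-22.2175   7.2973  32.5447]
```

There's a sideways force of −22 N in x, so the plug is bearing on the rim's +x side. I'll ease up, shift about 4 mm to −x, and press again.

Emit:
jog_arm([
  [0.001, 0.001, -0.006, 0],
  [0.003, 0.003, -0.008, 0],
  [0.003, 0.003, -0.008, 0],
])

```text
time: 33.32
tool_pos: [0.5378, -0.2637, 0.0928]
tool_rot: [0.011, -0.26, 0.966, -0.002]
contact_force: [-0.2, 0.2, -4.0]
gripper_width: 0.263
```

Emit:
jog_arm([
  [0, 0, 0.004, 0],
  [0, 0, 0.007, 0],
  [0, 0, 0.007, 0],
])

```text
time: 33.57
tool_pos: [0.538, -0.2638, 0.0876]
tool_rot: [0.01, -0.26, 0.966, -0.002]
contact_force: [-7.5, 3.3, 13.6]
gripper_width: 0.262
```

```bash
python3 -c "from h import *;st()"
```

```text
t 33.57 q [-0.5868  0.0752  1.7857  0.0135  1.2645 -2.6878] p [ 0.538  -0.2638  0.0876] x [-0.8645 -0.5023 -0.0187] y [-0.5022  0.8647 -0.0088] tilt 1.1855278664127213 az 4.862070138025557 w 0.26169808154336915 F [-7.5415  3.2577 13.6221]
```

Emit:
jog_arm([
  [0.001, 0.001, 0.001, 0],
  [0.002, 0.002, 0.003, 0],
  [0.002, 0.002, 0.004, 0],
  [0.002, 0.002, 0.004, 0],
])

```text
time: 33.9
tool_pos: [0.5382, -0.2639, 0.0875]
tool_rot: [0.013, -0.26, 0.965, -0.004]
contact_force: [-6.4, 5.4, 23.9]
gripper_width: 0.263
```

```bash
python3 -c "from h import *;st()"
```

```text
t 33.9 q [-0.5876  0.0711  1.7903  0.0155  1.2576 -2.6894] p [ 0.5382 -0.2639  0.0875] x [-0.8643 -0.5024 -0.0232] y [-0.5022  0.8646 -0.0138] tilt 1.5497269143453631 az -0.6349866645516467 w 0.26299998853681134 F [-6.3842  5.3755 23.867 ]
```

Emit:
jog_arm([
  [0, 0, 0.002, 0],
  [0, 0, 0.004, 0],
  [0, 0, 0.004, 0],
])

```text
time: 34.15
tool_pos: [0.5382, -0.2639, 0.0875]
tool_rot: [0.012, -0.26, 0.965, -0.003]
contact_force: [-16.0, 10.4, 42.7]
gripper_width: 0.264
```

```bash
python3 -c "from h import *;st()"
```

```text
t 34.15 q [-0.5874  0.0722  1.7891  0.015   1.259  -2.6893] p [ 0.5382 -0.2639  0.0875] x [-0.8642 -0.5027 -0.0222] y [-0.5025  0.8645 -0.0128] tilt 1.469002345078262 az 0.11818648727744341 w 0.2638325419932314 F [-16.0165  10.3726  42.7191]
```

There's a hard stop at the height expected for flush, with 43 N on it. I'll ease the load off, then release.

Emit:
jog_arm([
  [0, 0, -0.004, 0],
  [0, 0, -0.007, 0],
  [0, 0, -0.007, 0],
])

```text
time: 34.4
tool_pos: [0.5381, -0.2639, 0.0876]
tool_rot: [0.013, -0.26, 0.966, -0.004]
contact_force: [2.5, 0.4, 12.6]
gripper_width: 0.263
```

```bash
python3 -c "from h import *;st()"
```

```text
t 34.4 q [-0.5878  0.0699  1.7914  0.0156  1.2564 -2.6892] p [ 0.5381 -0.2639  0.0876] x [-0.8645 -0.502  -0.0239] y [-0.5018  0.8648 -0.0149] tilt 1.613189857679548 az -1.906871210035396 w 0.2629389669852985 F [ 2.5382  0.3657 12.5821]
```

Emit:
jog_arm([
  [0, 0, 0, 0],
  [0, 0, 0, 0],
  [0, 0, 0, 0],
  [0, 0, 0, 0],
  [0, 0, 0, 0],
], fingers=1)

```text
time: 34.82
tool_pos: [0.5345, -0.2624, 0.083]
tool_rot: [0.01, -0.26, 0.966, -0.001]
contact_force: [0.6, 0.2, -0.1]
gripper_width: 0.949
```

Emit:
jog_arm([
  [0, 0, -0.02, 0],
  [0, 0, -0.05, 0],
  [0, 0, -0.09, 0],
  [0, 0, -0.12, 0],
  [0, 0, -0.12, 0],
])

```text
time: 35.23
tool_pos: [0.5359, -0.2653, 0.2128]
tool_rot: [0.015, -0.26, 0.965, -0.007]
contact_force: [0.9, -0.5, 1.7]
gripper_width: 0.999
```

```bash
cat > chk.py <<'E'
from h import *
import cv2
p,M=st();c=cams.get_calibration('wrist');f=cams.grab_frame('wrist');cv2.imwrite('pics/w12.png',f[:,:,::-1])
def fit(n,f,z,r,c,x0):
    # edge points of the bright disc along radii, then least squares circle in the plane z
    g=cv2.GaussianBlur(f.mean(2).astype(np.float32),(0,0),1);P=[]
    for a in np.radians(np.arange(0,360,10)):
        R_=np.arange(r-.02,r+.015,.0005);q=proj(n,np.c_[x0[0]+R_*np.cos(a),x0[1]+R_*np.sin(a),0*R_+z],c).astype(np.float32)
        if q.min()<3 or q[:,0].max()>636 or q[:,1].max()>300: continue
        v=cv2.remap(g,q[:,:1],q[:,1:],cv2.INTER_LINEAR).ravel();d=np.diff(v);i=np.argmin(d)
        if d[i]<-4: P.append([x0[0]+R_[i]*np.cos(a),x0[1]+R_[i]*np.sin(a)])
    P=np.array(P);A=np.c_[2*P,np.ones(len(P))];s=np.linalg.lstsq(A,(P**2).sum(1),rcond=None)[0];print(n,z,len(P),'centre',s[:2],'radius',np.sqrt(s[2]+s[:2]@s[:2]))
for z in(.098,.106): fit('wrist',f,z,.067,c,(.539,-.264))
t=cams.grab_frame('top');s=cams.grab_frame('scene');cv2.imwrite('pics/t9.png',t[:,:,::-1]);cv2.imwrite('pics/s9.png',s[:,:,::-1])
y=cv2.resize(s[200:300,80:200].mean(2).astype(np.float32),(120,50),interpolation=cv2.INTER_AREA);print('\n'.join(f'{200+2*i:4d} '+''.join(' .:-=+*#%@'[min(9,int(v)*10//256)] for v in r) for i,r in enumerate(y)))
for nm,zz in(('disc top',.098),('disc low',.090),('seal up top',.106)):
    print(nm,proj('scene',[[.54+.067,-.264,zz]]))
E
python3 chk.py
```

```text
t 35.23 q [-0.5911 -0.0407  1.6878  0.0135  1.4645 -2.6893] p [ 0.5359 -0.2653  0.2128] x [-0.8643 -0.5023 -0.0252] y [-0.5019  0.8647 -0.0211] tilt 1.8826142514301945 az -9.761965003694026 w 0.9985342229353702 F [ 0.917  -0.5015  1.6991]
wrist 0.098 29 centre [ 0.5388 -0.2629] radius 0.06710103492780393
wrist 0.106 27 centre [ 0.5367 -0.2641] radius 0.06515859064617857
 200 =++===+====++=++=++=+++++=+++++++++++++++++++++++++++++++++++++++==+++=+++=+=====++===+==+========+=++==+===============
 202 =========================+=+==+=++=++++++++++=+++++++++++++++++++++++++++++++++=++==+=+==+========+===+=+=+=+=====++====
 204 ==+======+==========+++++=++++++++=++=+=+=+++++++++=+++++++++++++++++++++++++++++++++++++++++++=========================
 206 =++======+==++=+===++=++=++=+=+++===+++++==+++++++=+++++++++++++++++++++++++++++==+++=+==+=++++++++++++=+++++++=++======
 208 =+++++=++==++=++=++++++++=+++++=+++==+==++++=++==++====+=+=+=+================+=++=++=====+===+==+=====+=====+==========
 210 +==+=====+=++=+=++==+++++++=+++++=+++++++++=++=+++==+=+=====================================
[... 4968 characters left out ...]
++==+===+==+=++++++=+++++++****################****++===----------------------======================
 292 ===========================+==++++=+=++++==+++=====++++++++++++++===---------=----------------=====+====================
 294 ==========+===++=+=+=+=======================+=============---==---=======+++===-------=====+=+=+++=+==+==+=============
 296 =========================+==+==+===++=++++=+++++++===+=======================+===-========+=====+================+======
 298 ===================================================+======+=++=++=====+===+=============================================
disc top [[125.0409 254.8324]]
disc low [[125.9521 258.0986]]
seal up top [[124.1209 251.5347]]
```

The lid's disc fits a radius of 67.1 mm at the flush height (65.2 mm if it stood proud). Its centre is within about 2 mm of the canister's, and no black ring shows below the disc. One last check of the cup and the bystanders, then I hand in.

```bash
python3 - <<'E'
from h import *
import cv2
a=cv2.imread('pics/scene0.png',0);b=cv2.imread('pics/s9.png',0)
for n,(x0,y0,x1,y1) in dict(cup_rim=(262,225,303,265),spanner=(95,320,190,358),driver=(285,338,402,374),oil=(210,305,258,390)).items():
    r=cv2.matchTemplate(b[y0-8:y1+8,x0-8:x1+8],a[y0:y1,x0:x1],cv2.TM_CCOEFF_NORMED);_,m,_,l=cv2.minMaxLoc(r);print(n,'score',round(m,3),'shift px',l[0]-8,l[1]-8)
s=manip.state();print(s['contact_force'],s['time']);print(manip.job_done())
E
```

```text
cup_rim score 0.934 shift px -1 0
spanner score 0.998 shift px 0 0
driver score 0.996 shift px 0 0
oil score 0.992 shift px 0 0
[ 0.1534  0.3715 -0.9203] 35.3833
the job is handed in; nothing more can be done
None
```

The job is handed in at 35.4 s. The balls are in the canister, the empty cup is back in its stand, and the lid is pressed home. No verdict was reported, so what follows rests on my own checks.

**What I did:** The jog interface only turns the tool about its own z axis. I built up 42° of tilt by pushing against the outer reach limit, then used it to grip, lift, roll and empty the cup and set it back. I took most of the tilt out again at the inner limit (1–2° left), then picked up the lid and pressed it on.

**Last checks:**
- **Balls:** after the pour the wrist load dropped by 2.8 N, against about 2.6 N for six balls. Pictures showed balls in the canister and an empty cup. I could not count all six individually.
- **Cup:** its rim is within 1 pixel of the starting picture, released and seated.
- **Lid:** it met a hard stop at the flush height with 43 N on it. In the wrist picture its disc fits a radius of 67.1 mm at the flush height, with the centre within about 2 mm of the canister's. No black ring shows below it.
- **Bystanders:** the spanner, screwdriver and oil bottle show 0 pixels of shift. The gripper was about 12 cm clear of the lid at hand-in.

**What failed or disagreed on the way:**
- **TCP height:** the finger tips appeared about 22 mm behind the reported TCP. This cost two weak cup grips and one missed lid grip.
- **Joint 3:** it was measured at 0.055 rad at the outer limit, against the stated 0.06. No failure was reported.
- **Canister position:** the top and scene cameras disagreed by about 8 mm in x. The first lid press hit the rim off-centre by about 4 mm, and I corrected it.

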